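# Gauge a microscope's air mount and reset the right cut-out

### The arm

A 7-joint arm with a two-finger parallel gripper is mounted at the origin on the work surface. World frame = base frame: x ahead of the robot, y to its left, z up, the work surface at z = 0. Lengths are in m, angles in rad, forces in N, time in s.
With the tool pointing down it reaches from about 0.425 to 0.925 m from the base axis. Payload 6.8 kg.
Tool frame: the origin (TCP) lies on the front face of the gripper's body, between the roots of the fingers; the fingertips stand 73 mm ahead of it and the grasp point (between the pads) lies 54 mm ahead of it (tcp_to_tips is the distance from the TCP to the fingertips, in m); z points along the fingers, x is the direction in which the jaws open and shut, and the axes are right-handed (so a half turn about z gives the same grasp; the last joint's range is limited). The gripper opens to 85 mm and grips with 20 to 120 N. Pads are 22 mm wide; open, the fingers measure 114 mm over their backs; the gripper's body (76 mm by 85 mm) begins 54 mm behind the grasp point. The pads swing forward as they close: fully open they stand 13 mm farther back than shut.
Start: joints at [-1.394, 0.477, 0.022, 1.555, -0.011, 1.109, -0.083], TCP at [0.19, 0.648, 0.304] pointing down, gripper open.
Joint ranges: [-2.96, 2.96], [-0.34, 2.1], [-1.41, 1.46], [0.24, 2.44], [-1.37, 4.51], [0.17, 1.92], [-2.96, 2.96]. Speed limits (rad/s): [2.39, 2.39, 3.14, 3.14, 3.14, 3.14, 3.14].

### API

Orientations are given as a unit quaternion [w, x, y, z].
In Python, from station import get_obs, read_camera, hand_in, look_for, silhouettes, tcp_to_tips gives the robot as it stands. The module is installed in compiled form; this text tells all that it offers.
- The arm moves only by the tool apply_moves, never from a script. Its argument "moves" is a list of rows, each a list of 3 entries, a list of its own where there are three numbers: the shift along the tool's x, y, z in units of 25 mm (1.0 is 25 mm), then the turn, a rotation vector about the tool's x, y, z in units of 10 degrees (1.0 is 10 degrees), then the gripper's target within -1 to 1 (fully open at 1, half-way at 0, shut at -1). In form: [[[dx, dy, dz], [rx, ry, rz], jaw], ...]. A call has 1 to 20 rows; each row is the pose to reach, as a shift and turn from the pose commanded when the call began, along the tool's axes at that moment; what a row does not reach only later rows make up. A row lasts 1/8 s, in which the tool goes at most 62.5 mm and 10.7 degrees, less where a joint would pass 70% of its speed; a pose out of reach is approached as far as the arm can. A call with a gripper value outside its range is refused whole. The fingers move at their own pace and stop on an object; "force" is the grip in N (left out, the last holds). Time passes only in rows, so rows that repeat a pose let the fingers close. It gives the time, the measured TCP pose, the force and the opening at its end, in the units of the state.
- get_obs(): the state, without advancing time (a new reading comes with each control period).
- read_camera(name): name is "side" or "top" or "wrist"; returns a dict with "color" (384x512x3 uint8, red, green, blue), "mtx" (3x3 intrinsics, pixels), "eye" and "rotation" of the camera in the world; the wrist camera has in their place "hand_eye" (4x4, takes a point from camera to tool coordinates, whose origin is the TCP and whose axes are the tool frame's). Camera axes: x right, y up, looking along -z (the intrinsics and any distortion apply to the point x, -y, -z); pixel columns grow to the right and rows downward; lengths in m; the calibration is good to about 2 mm. A picture is of the moment at which its call begins: read the wrist's pose just before it. There is no depth.
- hand_in(): hands the job in, once; it reports no verdict.
Trained networks look in the newest picture that a camera, given by its name, has taken for a name from the list of things; names that differ only in an ending like _2 or _b are one class to them, and where a whole thing is asked for, a point or a joint stands for the part that bears it (a point fixed in the world has none). Each returns a list of dicts, best first, with "conf" (0 to 1); they miss things now and then, are a little off and sometimes report something else, mostly with a low value. They report only what shows in the picture. A call takes as long as a camera call. They do not tell look-alikes from the thing itself.
- look_for(camera, query): "pixel" ([row, column] in pixels, amid what is visible of it).
- silhouettes(camera, query): "mask" (384x512 bool, what is visible of it) and "pixel" ([row, column] in pixels, amid what is visible of it).
The state is a dict: "t": time; "q": joint angles; "joint_vel": joint speeds; "joint_torque": joint torques, N m; "eef_pos": TCP position; "tool_rot": TCP orientation; "contact_force": force on the tool from outside, world axes, zero at the start; "torque": the same for the moment, N m; "gripper_width": opening from 0.0 (shut) to 1.0 (fully open).
Only numpy, scipy, OpenCV 4.12 (cv2) and the standard library are available. Lean on these libraries where they do the work, as an engineer would, in place of code of your own. Each camera call takes 0.05 s, during which the arm holds its last target.

### The job

Take the pressure gauge from its cup, press it squarely and fully home onto the leaning valve stem of the microscope platform's air mount so that its rod comes out, then stand the gauge back upright in the cup and leave the rod as it reads. If the dark ring on the rod has stayed inside the barrel the mount is soft: reset the left-hand tripped cut-out (the pump); if the ring has come out the mount is too hard: reset the right-hand one (the bleed valve). Reset means pulling its lever fully off, towards the robot's side of the box, then throwing it fully on, away from the robot; leave the other lever tripped, and don't disturb the things standing around.

Things in the scene. Friction and masses are not known exactly. Their poses are not given: they have to be found in the camera images.
- gauge: Loose, 190 g. Origin: centre of the chuck's lower lip (unpressed); z up. Black head block to grip, 36 (x) x 30 (y) mm, 24 to 84 mm up. Under it the sprung steel chuck: tube 26 mm outside, 21 inside, 22 long, its inner seat 10 mm above the lip. A barrel 16-19 mm thick runs to +x, axis 66 mm up, ending 80 mm out, where the rod emerges. A 22 mm steel cap sticks out 14 mm at -x. Starts upright in the cup, lip 10 mm above its origin.
- gauge_grip (a point): Point on the gauge's axis, 60 mm above its lip, inside the head block: a good height to grip, fingers closing along the gauge's y on the 30 mm width.
- chuck (a joint): How far the sprung chuck is pushed up into the head, 0 to 0.012 m. It takes about 4 N to start and 11.5 N at 0.012, where it meets a hard stop: that is fully home. Springs back when released.
- rod (a joint): How far the reading rod stands out, 0 to 0.030 m; starts 0. Pressed fully home it shows the mount's hidden pressure (about 0.004 to 0.028) and stays out by friction. The dark ring on the rod (12 mm in diameter) shows outside the barrel beyond about 0.016: out = too hard, inside = soft. From 0.0135 to 0.0185 either answer is accepted.
- chuck_seat (a point): Centre of the seat inside the chuck, which lands on the stem's rim; it moves with the chuck.
- valve: Brass valve stem, fixed: tube 15 mm in diameter, free for 34 mm above a 24 mm collar. Origin: centre of its rim, 83 mm above the bench; z points out along the stem, which leans 0.55 rad from vertical towards the robot's side; x points up and away from the robot, y sideways. Behind it the platform: slab 220 (deep) x 240 (wide) mm, top 105 mm high (stage on it 115), front edge 62 mm behind the rim.
- cup: Fixed grey parking cup: base plate 90 x 90 x 6 mm with a square socket in the middle, 42 mm outside, 32 mm inside, its rim 31 mm above the bench. Origin: centre of the underside; the socket's floor is 10 mm up, so the socket is 21 mm deep; z up. The gauge stands in it by its chuck.
- cutouts: Fixed white cut-out box 100 (x) x 180 (y) x 45 mm, origin at the centre of its underside, x away from the robot, y to the left. Two identical black levers on top, 90 mm apart: left (+y, one raised bar in front) is the pump, right (-y, two raised bars) the bleed valve.
- lever_left (a joint): Left lever (pump). 0 = fully off (leans 0.6 rad towards the box's -x, the robot's side), 1.2 = fully on (leans 0.6 rad to +x); starts tripped, about the middle. Stays where left; about 2 N at the tip moves it.
- lever_right (a joint): Right lever (bleed valve), same values and behaviour.
- lever_left_tip (a point): End of the left lever, 62 mm from its hinge; its paddle is 10 mm thick, 24 mm wide (y) and 26 mm long, about the last 24 mm.
- lever_right_tip (a point): End of the right lever, same shape.
- lever_left_hinge (a point): Left lever's hinge axis (along the box's y), 45 mm above the bench.
- lever_right_hinge (a point): Right lever's hinge axis, 45 mm above the bench.
- oil: Bystander: small amber bottle 34 mm in diameter, 65 mm tall; origin at the underside.
- objective: Bystander: steel microscope objective 34 mm in diameter, 44 mm tall, standing; origin at the underside.
- dish: Bystander: closed glass dish 68 mm in diameter, 16 mm tall; origin at the underside.
- mouse: Bystander: black computer mouse 62 x 40 x 26 mm; origin at the underside.
Not all that is in view belongs to the job. Several things have the shape of the cutouts; the one meant has the colours described above.

How it is judged:
On the way, in this order (a step that is already met when the one before it is completed fails the run):
1. the gauge is pressed squarely and fully home on the valve stem and its rod is out (value of joint chuck above 0.0105 m and value of joint rod above 0.002 m and distance between chuck_seat and valve below 0.006 m and angle between the z axis of gauge and the z axis of valve, either way round below 0.17 rad), for 0.2 s.
2. the gauge stands upright in its cup again, let go (horizontal distance between gauge and cup below 0.01 m and z of gauge in the frame of cup below 0.016 m and angle between gauge's own z axis and vertical below 0.2 rad and contact force between the fingers and gauge below 0.1 N and linear speed of gauge below 0.03 m/s), for 0.2 s.
3. the lever that the reading calls for is fully off (((value of joint rod below 0.0185 m and value of joint lever_left below 0.1 rad) or (value of joint rod above 0.0135 m and value of joint lever_right below 0.1 rad))), for 0.1 s.
At the end, for the whole second after the job is handed in: The gauge is at rest upright (0.20 rad) in its cup (10 mm off centre, lip under 16 mm above the cup's origin), its rod still out; the lever the rod calls for (left if out under 18.5 mm, right if over 13.5 mm) is on (above 1.08 rad), the other still tripped (0.30 to 0.90 rad) (horizontal distance between gauge and cup below 0.01 m and z of gauge in the frame of cup below 0.016 m and angle between gauge's own z axis and vertical below 0.2 rad and linear speed of gauge below 0.03 m/s and value of joint rod above 0.002 m and ((value of joint rod below 0.0185 m and value of joint lever_left above 1.08 rad and value of joint lever_right between 0.3 and 0.9 rad) or (value of joint rod above 0.0135 m and value of joint lever_right above 1.08 rad and value of joint lever_left between 0.3 and 0.9 rad))); the robot touches nothing.
It fails at once if the wrong lever is moved off its tripped position ((value of joint rod above 0.0185 m and not (value of joint lever_left between 0.3 and 0.9 rad)) or (value of joint rod below 0.0135 m and not (value of joint lever_right between 0.3 and 0.9 rad))).
It fails at once if a bystander is moved more than 15 mm or knocked over (distance of any of oil, objective, dish, mouse from where it was at the start of the episode above 0.015 m or angle between any of oil, objective, dish, mouse's own z axis and vertical above 0.5 rad).
It also fails if it takes over 72 s, if anything falls off the work surface, if the arm or the gripper's body presses on something with over 40 N, if the wrist force passes 120 N, or if a joint passes its speed limit or range.

## Working session

There is one attempt and no reset: what is moved stays moved. The work goes in short steps, Python scripts to look and compute and a tool call to move; the robot and the scene stay as the last step left them, time stands still between calls to the robot, and variables do not carry over. Pictures are saved under pics/ and viewed, and the job is handed in when it is done.

Besides the shell and the picture viewer there is one more tool, called in YAML: its name, and indented under it one key for each argument. apply_moves: Moves the arm, as the interface text tells. Its arguments: {"type":"object","properties":{"moves":{"type":"array"},"force":{"type":"number"}},"required":["moves"]}

```bash
ls; mkdir -p pics
python3 - <<'E'
from station import *
import cv2
print(get_obs(), tcp_to_tips)
for n in ["side","top","wrist"]:
    r=read_camera(n); cv2.imwrite(f"pics/{n}0.png",r["color"][:,:,::-1])
    print(n,r["mtx"],r.get("eye"),r.get("rotation"),r.get("hand_eye"),r.keys())
E
```

```text
pics
{'t': 0.0, 'q': array([-1.39406629,  0.47780702,  0.0223528 ,  1.55644808, -0.01152956,
        1.10931138, -0.08306575]), 'joint_vel': array([ 0.00211559, -0.00043725, -0.00046375, -0.00015884, -0.00143051,
       -0.00104272, -0.0017199 ]), 'joint_torque': array([-2.63497677e-04, -5.96465492e+01,  1.60802275e+00, -2.81196839e+01,
        1.25496447e-02,  9.39669320e-03, -9.92920860e-06]), 'eef_pos': array([0.18954734, 0.64735889, 0.30292263]), 'tool_rot': array([ 5.99136245e-04,  8.00301010e-01,  5.99597733e-01, -7.01974618e-04]), 'contact_force': array([-0.19432594, -0.38320892, -0.35469704]), 'torque': array([ 0.01278151, -0.00637099, -0.01275763]), 'gripper_width': 0.9960105858057452} 0.0726
side [[374.97568819   0.         264.98278718]
 [  0.         374.97568819 192.33512069]
 [  0.           0.           1.        ]] [0.45385926 0.94925214 0.68747052] [-0.04919292 -0.02250394  0.46032104  0.8861028 ] None dict_keys(['color', 'mtx', 'eye', 'rotation'])
top [[374.96684609   0.         255.62820863]
 [  0.         374.96684609 197.45930803]
 [  0.           0.           1.        ]] [0.40898878 0.085172   1.19779384] [ 0.70651446  0.04863611 -0.03446401 -0.70518372] None dict_keys(['color', 'mtx', 'eye', 'rotation'])
wrist [[324.02916497   0.         252.61828507]
 [  0.         324.02916497 193.02279043]
 [  0.           0.           1.        ]] None None [[ 9.99999933e-01  1.43078947e-04 -3.36639317e-04  5.04010465e-04]
 [ 4.76090175e-05 -9.63406634e-01 -2.68044130e-01 -6.87527676e-02]
 [-3.62672023e-04  2.68044096e-01 -9.63406576e-01 -7.06548701e-02]
 [ 0.00000000e+00  0.00000000e+00  0.00000000e+00  1.00000000e+00]] dict_keys(['color', 'mtx', 'hand_eye'])
```

View pics/side0.png

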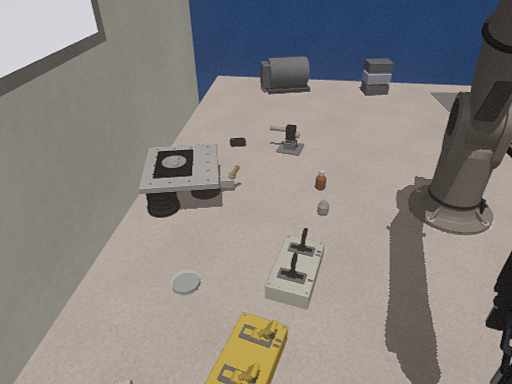

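View pics/top0.png

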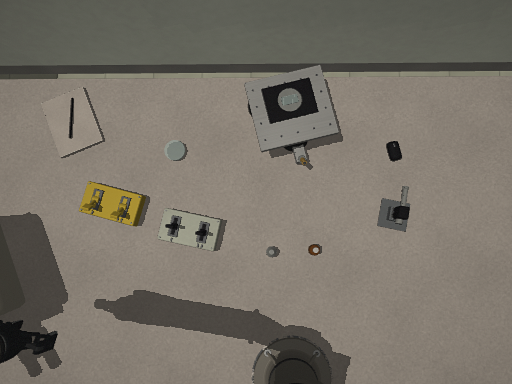

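View pics/wrist0.png

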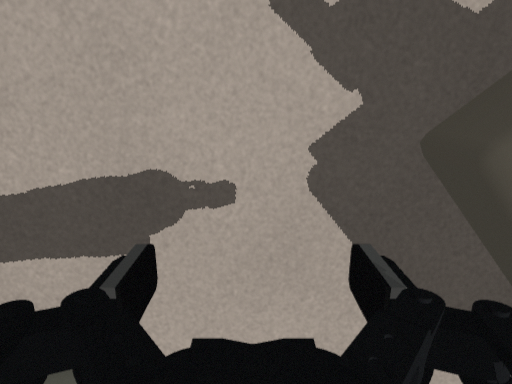

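```bash
cat > h.py <<'E'
from station import *
import numpy as np, cv2
from scipy.spatial.transform import Rotation as R
def rot(q): return R.from_quat([q[1],q[2],q[3],q[0]]).as_matrix()
class Cam: pass
def cam(name):
    c=Cam(); o=get_obs(); r=read_camera(name); c.img=r["color"]; c.K=r["mtx"]; c.o=o
    if "eye" in r: c.e=np.array(r["eye"]); 
    if "rotation" in r:
        q=np.array(r["rotation"]); c.R=rot(q) if q.shape==(4,) else q
    else:
        H=r["hand_eye"]; T=rot(o["tool_rot"]); c.R=T@H[:3,:3]; c.e=o["eef_pos"]+T@H[:3,3]
    return c
def ray(c,rc):
    v=np.linalg.inv(c.K)@np.array([rc[1],rc[0],1.]); return c.R@np.array([v[0],-v[1],-v[2]])
def onz(c,rc,z):
    d=ray(c,rc); return c.e+d*(z-c.e[2])/d[2]
def proj(c,p):
    v=c.R.T@(np.asarray(p,float)-c.e); v=np.array([v[0],-v[1],-v[2]]); u=c.K@v; return np.array([u[1],u[0]])/u[2]
def tri(cs,rcs):
    A=np.zeros((3,3));b=np.zeros(3)
    for c,rc in zip(cs,rcs):
        d=ray(c,rc);d/=np.linalg.norm(d);P=np.eye(3)-np.outer(d,d);A+=P;b+=P@c.e
    p=np.linalg.solve(A,b); return p,[np.linalg.norm(proj(c,p)-rc) for c,rc in zip(cs,rcs)]
def save(c,name,box=None,s=1):
    im=c.img[:,:,::-1]
    if box: im=im[box[0]:box[1],box[2]:box[3]]
    if s!=1: im=cv2.resize(im,None,fx=s,fy=s,interpolation=cv2.INTER_CUBIC)
    cv2.imwrite("pics/"+name+".png",im)
E
python3 - <<'E'
from h import *
t=cam("top"); s=cam("side")
print(t.R, s.R)
for n in ["gauge","valve","cup","cutouts","lever_left_tip","lever_right_tip","oil","objective","dish","mouse"]:
    a=look_for("top",n); b=look_for("side",n)
    print(n,[(np.round(x["pixel"]),round(x["conf"],2)) for x in a[:4]],[(np.round(x["pixel"]),round(x["conf"],2)) for x in b[:4]])
    for x in a[:2]:
        for y in b[:2]:
            p,e=tri([t,s],[x["pixel"],y["pixel"]]); print("   ",p.round(3),np.round(e,1))
save(t,"t_g",(180,240,370,430),8); save(s,"s_g",(110,170,250,330),8); 
save(t,"t_c",(200,260,150,230),8); save(s,"s_c",(220,310,260,335),8);save(t,"t_v",(130,180,270,350),8);save(s,"s_v",(140,220,190,260),8)
E
```

```text
[[ 3.05629609e-03  9.93092598e-01 -1.17293441e-01]
 [-9.99797381e-01  7.00889338e-04 -2.01173125e-02]
 [-1.98961445e-02  1.17331160e-01  9.92893520e-01]] [[-0.99414726  0.06646189 -0.08517067]
 [-0.10789803 -0.57136919  0.81356946]
 [ 0.00540747  0.8179976   0.57519622]]
gauge [(array([210., 404.]), 0.66)] [(array([128., 289.]), 0.66), (array([182., 321.]), 0.65)]
    [ 0.501 -0.334  0.079] [0.8 0.6]
    [ 0.441 -0.411 -0.178] [23.6 20.2]
valve [] [(array([174., 234.]), 0.63), (array([275., 296.]), 0.61)]
cup [(array([216., 387.]), 0.87)] [(array([146., 290.]), 0.67)]
    [ 0.491 -0.299  0.025] [0.7 0.6]
cutouts [(array([228., 191.]), 0.83), (array([201., 114.]), 0.79), (array([232., 200.]), 0.74)] [(array([352., 253.]), 0.95), (array([273., 294.]), 0.63)]
    [ 0.502  0.368 -0.258] [10.6 15.1]
    [0.451 0.314 0.005] [0.4 0.5]
    [0.524 0.551 0.039] [2.8 4.7]
    [0.483 0.489 0.198] [12.2 18.8]
lever_left_tip [(array([202.,  94.]), 0.69)] [(array([374., 246.]), 0.7), (array([266., 294.]), 0.58)]
    [0.525 0.607 0.061] [1.2 2.2]
    [0.48  0.522 0.249] [11.4 18.2]
lever_right_tip [(array([210., 122.]), 0.52)] [(array([330., 266.]), 0.47)]
    [0.5   0.517 0.062] [1.4 2.3]
oil [(array([252., 270.]), 0.7), (array([216., 389.]), 0.55), (array([252., 314.]), 0.54)] [(array([270., 298.]), 0.68), (array([183., 318.]), 0.49), (array([268., 293.]), 0.29)]
    [ 0.402  0.059 -0.251] [7.9 9. ]
    [0.389 0.065 0.107] [2.8 2.9]
    [ 0.485 -0.614 -0.944] [12.4 12. ]
    [ 0.436 -0.353 -0.155] [18.4 16.1]
objective [] [(array([205., 319.]), 0.51)]
dish [(array([150., 176.]), 0.57)] [(array([284., 183.]), 0.79), (array([130., 291.]), 0.19)]
    [ 0.708  0.372 -0.001] [0.2 0.2]
    [0.54  0.281 0.385] [31.5 35.7]
mouse [(array([153., 394.]), 0.72), (array([250., 270.]), 0.67)] [(array([143., 236.]), 0.71)]
    [ 0.699 -0.337  0.003] [1.3 1.1]
    [0.502 0.092 0.247] [46.  45.6]
```

View pics/t_g.png

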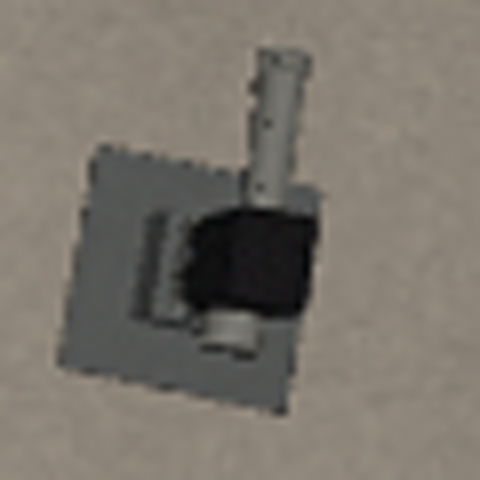

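View pics/s_g.png

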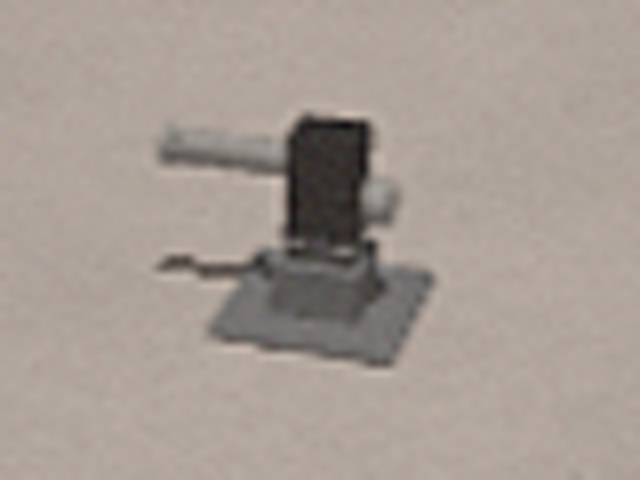

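View pics/t_v.png

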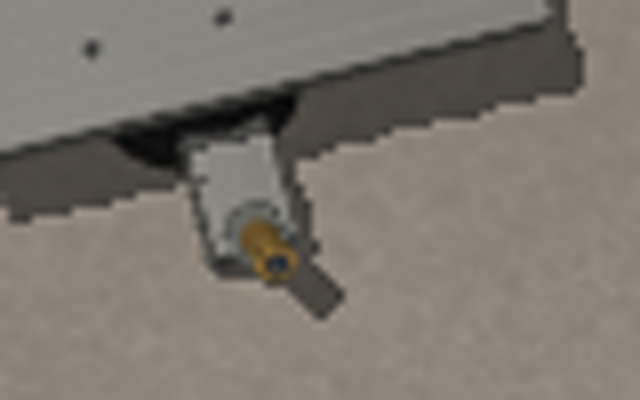

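View pics/s_v.png

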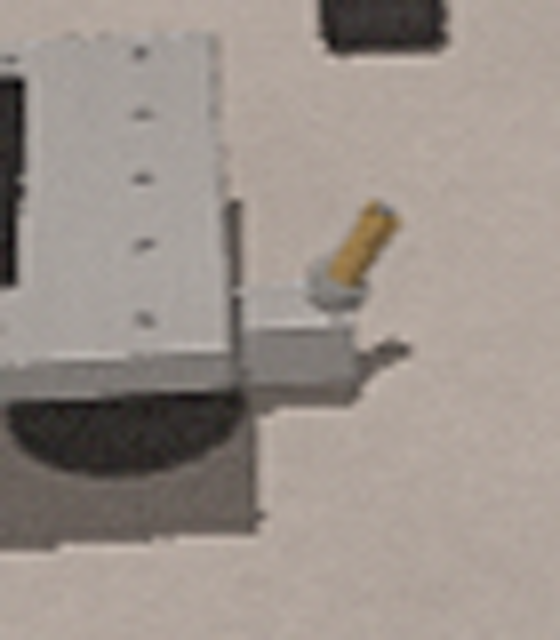

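View pics/t_c.png

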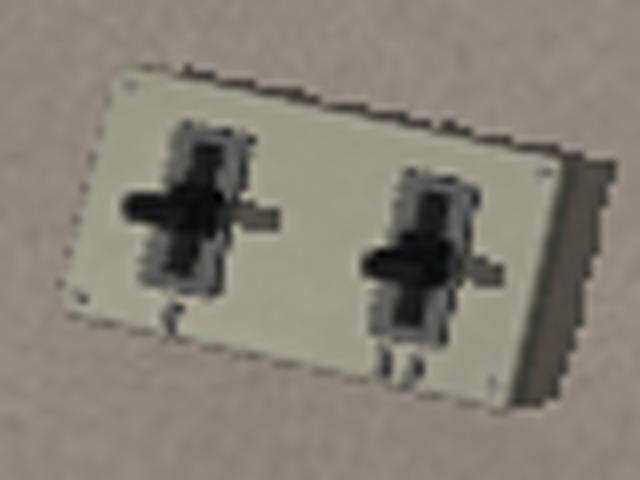

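View pics/s_c.png

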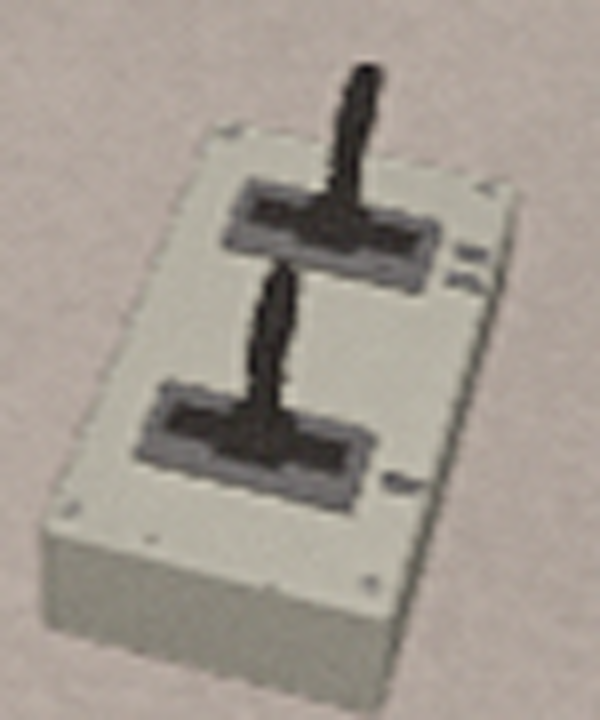

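```bash
cat > m1.py <<'E'
from h import *
t=cam("top"); s=cam("side")
def cp(u,v,r0,c0,k=8): return np.array([r0+(v+.5)/k-.5,c0+(u+.5)/k-.5])
for z,r0,c0,L in [(0.006,180,370,[(97,147),(320,190),(285,412),(60,365)]),(0.045,200,150,[(130,65),(560,158),(505,405),(68,312)])]:
    P=np.array([onz(t,cp(u,v,r0,c0),z) for u,v in L]); print(P.round(4)); print("c",P.mean(0),np.linalg.norm(P-np.roll(P,-1,0),axis=1))
    d=P[0]+P[1]-P[2]-P[3]; print("x-axis yaw",np.arctan2(d[1],d[0])) 
def T(a,b): print(tri([t,s],[a,b]))
print("rim");T(cp(280,263,130,270),cp(383,207,140,190))
print("stem base");T(cp(252,228,130,270),cp(343,280,140,190))
print("barrel tip");T(cp(283,55,180,370),cp(165,143,110,250))
print("barrel root");T(cp(268,195,180,370),cp(285,150,110,250))
print("tips L/R");T(cp(130,208,200,150),cp(287,265,220,260));T(cp(372,262,200,150),cp(367,70,220,260))
# platform front edge corners z .105, top full
for a in [(150,258),(142,341),(66,321),(80,246)]: print(onz(t,np.array(a),.105).round(3))
for n,a in dict(oil=(250,315),obj=(252,272),dish=(150,176),mouse=(151,394)).items(): print(n,onz(t,np.array(a),.03).round(3))
E
python3 m1.py
```

```text
[[ 0.5485 -0.2915  0.006 ]
 [ 0.5314 -0.3787  0.006 ]
 [ 0.4438 -0.3611  0.006 ]
 [ 0.462  -0.2739  0.006 ]]
c [ 0.49643897 -0.32632004  0.006     ] [0.08880822 0.08941569 0.08908946 0.08829523]
x-axis yaw -0.19925979269284164
[[0.513  0.387  0.045 ]
 [0.4773 0.2195 0.045 ]
 [0.383  0.2391 0.045 ]
 [0.4178 0.408  0.045 ]]
c [0.44777822 0.31340589 0.045     ] [0.17133389 0.09632604 0.17238525 0.09752326]
x-axis yaw -0.21115440044203743
rim
(array([ 0.64562999, -0.039674  ,  0.08390344]), [np.float64(0.4748928613184473), np.float64(0.4599541383936309)])
stem base
(array([ 0.66362218, -0.0324563 ,  0.0540355 ]), [np.float64(1.166780852574301), np.float64(1.1489551575566426)])
barrel tip
(array([ 0.57289267, -0.33979923,  0.07626009]), [np.float64(0.7215068553222982), np.float64(0.5750513007961126)])
barrel root
(array([ 0.51782649, -0.33027825,  0.08052985]), [np.float64(1.3647312854058327), np.float64(1.089430796345919)])
tips L/R
(array([0.4516325 , 0.36515063, 0.12272368]), [np.float64(0.9738519814735962), np.float64(1.31421102471062)])
(array([0.43224046, 0.27820853, 0.11877823]), [np.float64(1.1085826833877743), np.float64(1.3740336926550183)])
[0.68  0.101 0.105]
[ 0.704 -0.146  0.105]
[ 0.942 -0.091  0.105]
[0.899 0.138 0.105]
oil [ 0.384 -0.074  0.03 ]
obj [0.378 0.058 0.03 ]
dish [0.7   0.364 0.03 ]
mouse [ 0.695 -0.328  0.03 ]
```

```bash
cat >> h.py <<'E'
def yawR(yaw):  # tool down, tool y at world yaw
    y=np.array([np.cos(yaw),np.sin(yaw),0]); z=np.array([0,0,-1.]); return np.column_stack([np.cross(y,z),y,z])
def rel(p,Rt,base=None):
    o=get_obs(); T=rot(o["tool_rot"]); b=o["eef_pos"]
    if base is not None: b,T=base
    d=T.T@(np.asarray(p)-b)/0.025; rv=np.degrees(R.from_matrix(T.T@Rt).as_rotvec())/10
    return d.round(3),rv.round(3)
E
python3 - <<'E'
from h import *
T0=rot(get_obs()["tool_rot"]);print(T0)
print(rel([.45,.30,.30],yawR(-.2)))
print(rel([.60,-.04,.30],yawR(-.2)))
print(rel([.49,-.326,.30],yawR(-.18)))
E
```

```text
[[ 2.80987109e-01  9.59711542e-01  1.73805248e-05]
 [ 9.59711540e-01 -2.80987110e-01  6.58618269e-05]
 [ 6.80920589e-05 -1.82603412e-06 -9.99999998e-01]]
(array([-10.427,  13.903,   0.156]), array([ 0.   , -0.   , -0.486]))
(array([-21.793,  23.483,   0.156]), array([ 0.   , -0.   , -0.486]))
(array([-34.008,  22.475,   0.155]), array([ 0.   , -0.   , -0.601]))
```

apply_moves:
  moves:
    - [[-10.4,13.9,0.15],[0,0,-0.5],1]
    - [[-10.4,13.9,0.15],[0,0,-0.5],1]
    - [[-10.4,13.9,0.15],[0,0,-0.5],1]
    - [[-10.4,13.9,0.15],[0,0,-0.5],1]
    - [[-10.4,13.9,0.15],[0,0,-0.5],1]
    - [[-10.4,13.9,0.15],[0,0,-0.5],1]
    - [[-10.4,13.9,0.15],[0,0,-0.5],1]
    - [[-10.4,13.9,0.15],[0,0,-0.5],1]
    - [[-10.4,13.9,0.15],[0,0,-0.5],1]

```text
t: 2.48
eef_pos: [0.4499, 0.3011, 0.3003]
tool_rot: [-0.0, 0.773, 0.634, 0.0]
contact_force: [-0.0, 0.6, 0.1]
gripper_width: 0.99
```

Run:
```python
from h import *
c=cam("wrist"); save(c,"w1"); np.savez("w1.npz",K=c.K,R=c.R,e=c.e)
print(c.o["t"],c.o["eef_pos"],rel([.60,-.04,.30],yawR(-.2)))
```

```text
2.475 [0.44985556 0.30111749 0.30027233] (array([-1.2244e+01,  8.5720e+00, -5.0000e-03]), array([-0.003, -0.004,  0.024]))
```

View pics/w1.png

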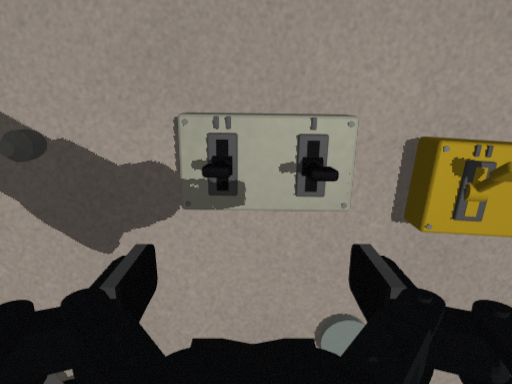

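apply_moves:
  moves:
    - [[-12.2,8.6,0],[0,0,0],1]
    - [[-12.2,8.6,0],[0,0,0],1]
    - [[-12.2,8.6,0],[0,0,0],1]
    - [[-12.2,8.6,0],[0,0,0],1]
    - [[-12.2,8.6,0],[0,0,0],1]
    - [[-12.2,8.6,0],[0,0,0],1]
    - [[-12.2,8.6,0],[0,0,0],1]

```text
t: 3.4
eef_pos: [0.6021, -0.0447, 0.3002]
tool_rot: [0.001, 0.775, 0.632, -0.0]
contact_force: [-0.9, 1.6, -0.2]
gripper_width: 0.996
```

Run:
```python
from h import *
c=cam("wrist"); save(c,"w2"); np.savez("w2.npz",K=c.K,R=c.R,e=c.e)
save(c,"w2z",(60,260,150,400),3)
print(c.o["t"],c.o["eef_pos"],rel([.49,-.326,.30],yawR(-.18)))
```

```text
3.4 [ 0.60208243 -0.04466379  0.30017609] (array([-1.2051e+01, -2.1160e+00, -1.0000e-03]), array([-0.001,  0.002, -0.11 ]))
```

View pics/w2.png

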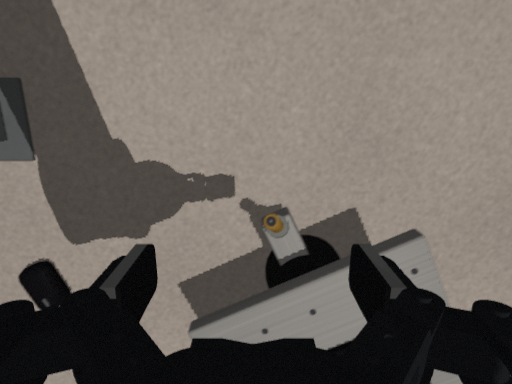

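View pics/w2z.png

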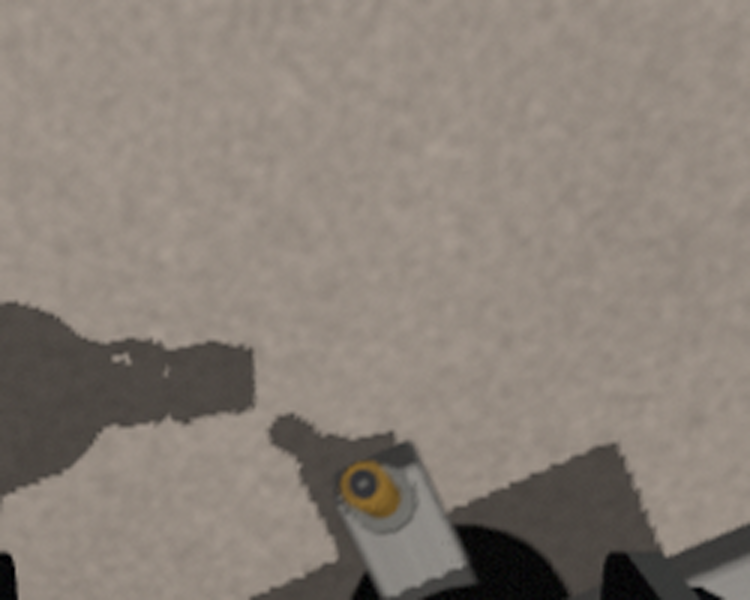

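```bash
cat > m2.py <<'E'
from h import *
d=np.load("w2.npz"); w=Cam(); w.K=d["K"];w.R=d["R"];w.e=d["e"]; w.img=cv2.imread("pics/w2.png")[:,:,::-1]
p=onz(w,(221.3,270.6),.083); print("rim",p)
t=cam("top");s=cam("side")
print(proj(t,p),proj(s,p))
def frame(yaw):
    a=np.array([np.cos(yaw),np.sin(yaw),0]); z=-a*np.sin(.55)+np.array([0,0,np.cos(.55)]); x=a*np.cos(.55)+np.array([0,0,np.sin(.55)]); return x,np.cross(z,x),z
def circ(c,x,y): 
    return [c+r*(x*np.cos(k)+y*np.sin(k)) for r in () for k in ()]
rows=[]
for yaw in [0.2,.35,.5]:
    x,y,z=frame(yaw); ims=[]
    for c,box,k in [(w,(200,250,240,310),5),(t,(140,175,285,325),8),(s,(150,190,210,250),8)]:
        im=cv2.resize(c.img[box[0]:box[1],box[2]:box[3],::-1],None,fx=k,fy=k,interpolation=cv2.INTER_CUBIC).copy()
        for r,h,col in [(.0075,0,(0,255,0)),(.0075,-.034,(255,0,255)),(.012,-.034,(0,0,255))]:
            P=[proj(c,p+z*h+r*(x*np.cos(q)+y*np.sin(q))) for q in np.linspace(0,6.283,40)]
            P=np.array([[(b-box[2]+.5)*k-.5,(a-box[0]+.5)*k-.5] for a,b in P]).astype(int)
            cv2.polylines(im,[P],True,col,1)
        ims.append(cv2.resize(im,(260,190)))
    rows.append(np.hstack(ims))
cv2.imwrite("pics/stem.png",np.vstack(rows))
E
python3 m2.py
```

```text
rim [ 0.64416007 -0.03580174  0.083     ]
[163.4539126  303.27592498] [166.26371814 237.25466848]
```

View pics/stem.png

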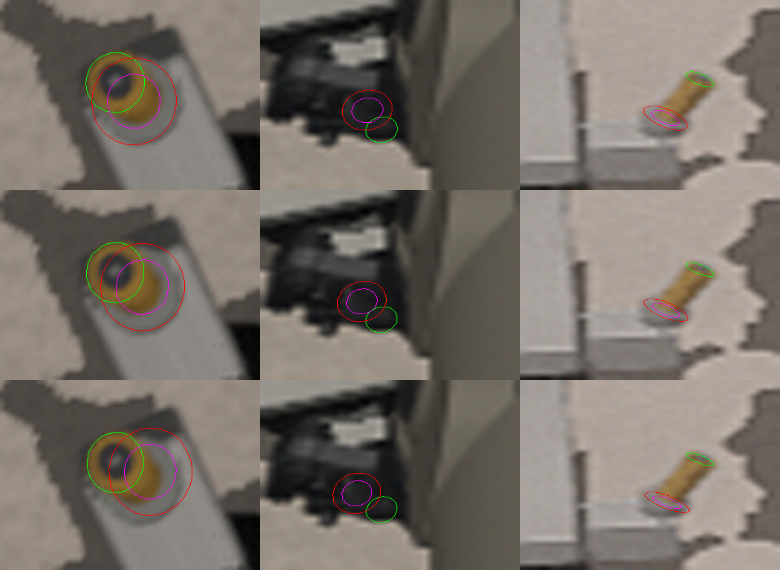

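apply_moves:
  moves:
    - [[-12.0,-2.1,0],[0,0,-0.1],1]
    - [[-12.0,-2.1,0],[0,0,-0.1],1]
    - [[-12.0,-2.1,0],[0,0,-0.1],1]
    - [[-12.0,-2.1,0],[0,0,-0.1],1]
    - [[-12.0,-2.1,0],[0,0,-0.1],1]
    - [[-12.0,-2.1,0],[0,0,-0.1],1]
    - [[-12.0,-2.1,0],[0,0,-0.1],1]

```text
t: 4.42
eef_pos: [0.4919, -0.3219, 0.3]
tool_rot: [-0.0, 0.767, 0.642, 0.001]
contact_force: [-0.2, 0.3, -0.1]
gripper_width: 1.002
```

Run:
```python
from h import *
c=cam("wrist"); save(c,"w3"); np.savez("w3.npz",K=c.K,R=c.R,e=c.e)
save(c,"w3z",(60,260,150,400),3)
print(c.o["t"],c.o["eef_pos"],c.o["tool_rot"])
t=cam("top"); save(t,"t3"); save(t,"t3v",(130,180,270,350),8)
```

```text
4.425 [ 0.49194523 -0.32190278  0.2999851 ] [-4.64376875e-04  7.66725617e-01  6.41974459e-01  6.38082668e-04]
```

View pics/w3.png

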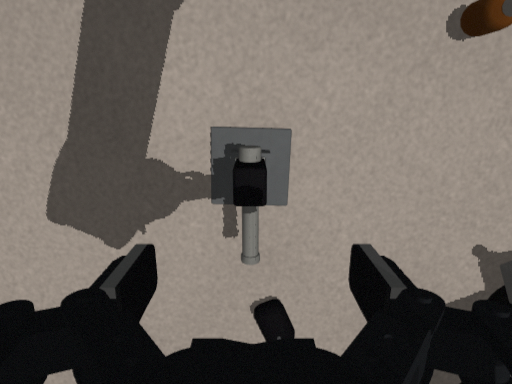

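View pics/w3z.png

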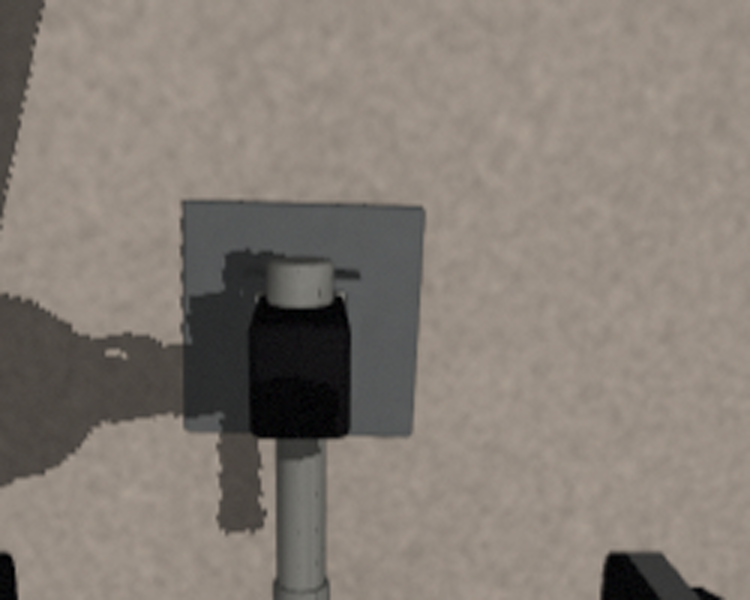

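```bash
cat > m3.py <<'E'
from h import *
d=np.load("w3.npz"); w=Cam(); w.K=d["K"];w.R=d["R"];w.e=d["e"]
f=lambda u,v:(60+(v+.5)/3-.5,150+(u+.5)/3-.5)
a=onz(w,f(252,436),.094);b=onz(w,f(349,436),.094);print(w.e,a,b,np.linalg.norm(a-b))
dirx=np.array([np.cos(-.17),np.sin(-.17),0]); 
y=a-b; y[2]=0; print("gauge yaw",np.arctan2(-(b-a)[0],(b-a)[1]))
print("barrel ax",[onz(w,f(u,v),.076) for u,v in [(301,450),(301,585)]])
P=np.array([onz(w,f(u,v),.006) for u,v in [(182,201),(424,208),(412,436),(183,431)]]);print(P,P.mean(0),np.linalg.norm(P-np.roll(P,-1,0),axis=1))
d=np.load("w1.npz"); w.K=d["K"];w.R=d["R"];w.e=d["e"]
P=np.array([onz(w,c,.045) for c in [(114,180),(116,357),(210,354),(210,182)]]);print("box",P,P.mean(0),np.linalg.norm(P-np.roll(P,-1,0),axis=1))
E
python3 m3.py
```

```text
[ 0.42439553 -0.30936663  0.37063161] [ 0.50827024 -0.3410164   0.094     ] [ 0.51337751 -0.31252004  0.094     ] 0.02895042436370376
gauge yaw -0.17734239806274105
barrel ax [array([ 0.52108724, -0.3285795 ,  0.076     ]), array([ 0.56756235, -0.33698235,  0.076     ])]
[[ 0.44130039 -0.35909909  0.006     ]
 [ 0.45949497 -0.27171344  0.006     ]
 [ 0.54605761 -0.28911918  0.006     ]
 [ 0.52814997 -0.37736155  0.006     ]] [ 0.49375074 -0.32432331  0.006     ] [0.08925971 0.08829525 0.0900411  0.0887489 ]
box [[0.37892503 0.24381077 0.045     ]
 [0.41482788 0.41330886 0.045     ]
 [0.51095191 0.399345   0.045     ]
 [0.47509034 0.22065867 0.045     ]] [0.44494879 0.31928083 0.045     ] [0.17325882 0.097133   0.18224944 0.09891302]
```

Run:
```python
from h import *
print(get_obs()["eef_pos"],get_obs()["joint_vel"].round(3),rel([.4932,-.3238,.17],yawR(-.178)))
```

```text
[ 0.49225079 -0.32155522  0.2999616 ] [-0.001  0.002  0.006 -0.001  0.001 -0.001  0.002] (array([-0.089,  0.053,  5.198]), array([ 0.   , -0.008,  0.015]))
```

apply_moves:
  moves:
    - [[-0.09,0.05,2.5],[0,0,0],1]
    - [[-0.09,0.05,5.2],[0,0,0],1]
    - [[-0.09,0.05,5.2],[0,0,0],1]
    - [[-0.09,0.05,5.2],[0,0,0],1]

```text
t: 5.03
eef_pos: [0.4928, -0.3265, 0.1715]
tool_rot: [0.001, 0.767, 0.641, 0.0]
contact_force: [-0.7, 0.2, 0.9]
gripper_width: 0.998
```

Run:
```python
from h import *
c=cam("wrist"); save(c,"w4"); 
print(c.o["t"],c.o["eef_pos"],rel([.4932,-.3238,.124],yawR(-.178)))
g=[(x,y,84+10) for x,y in [(18,15),(18,-15),(-18,-15),(-18,15)]]
cy,sy=np.cos(-.178),np.sin(-.178)
im=c.img[:,:,::-1].copy()
for z in (.094,.034):
    P=np.array([proj(c,[.4932+(cy*x-sy*y)/1e3,-.3238+(sy*x+cy*y)/1e3,z])[::-1] for x,y,_ in g]).astype(int)
    cv2.polylines(im,[P],True,(0,0,255) if z>.05 else (0,255,0),1)
cv2.imwrite("pics/w4o.png",im)
```

```text
5.025 [ 0.4927542  -0.32650126  0.17148906] (array([ 0.135, -0.027,  1.939]), array([ 0.019,  0.005, -0.006]))
```

View pics/w4o.png

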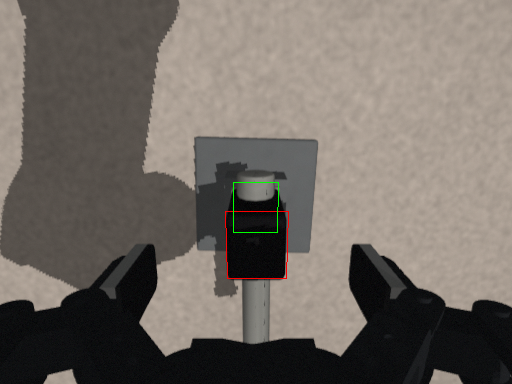

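apply_moves:
  moves:
    - [[0.12,-0.03,1.0],[0,0,0],1]
    - [[0.12,-0.03,1.92],[0,0,0],1]
    - [[0.12,-0.03,1.92],[0,0,0],1]
    - [[0.12,-0.03,1.92],[0,0,0],1]

```text
t: 5.58
eef_pos: [0.4925, -0.3246, 0.1244]
tool_rot: [0.002, 0.768, 0.641, 0.001]
contact_force: [-0.4, 0.0, -0.7]
gripper_width: 0.998
```

Run:
```python
from h import *
c=cam("wrist"); save(c,"w5"); 
print(c.o["t"],c.o["eef_pos"],rel([.4932,-.3238,.124],yawR(-.178)))
```

```text
5.575 [ 0.49252024 -0.32457792  0.12436875] (array([0.034, 0.023, 0.011]), array([ 0.02 ,  0.005, -0.012]))
```

View pics/w5.png

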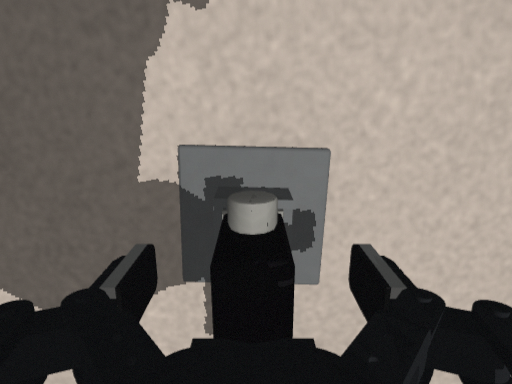

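Centred at column 252 between the fingers. Close.

apply_moves:
  moves:
    - [[0,0,0],[0,0,0],-1]
    - [[0,0,0],[0,0,0],-1]
    - [[0,0,0],[0,0,0],-1]
    - [[0,0,0],[0,0,0],-1]
    - [[0,0,0],[0,0,0],-1]
    - [[0,0,0],[0,0,0],-1]
    - [[0,0,0],[0,0,0],-1]
  force: 70

```text
t: 6.5
eef_pos: [0.4914, -0.3239, 0.1222]
tool_rot: [0.0, 0.768, 0.641, 0.0]
contact_force: [-1.7, -0.2, 1.8]
gripper_width: 0.34
```

Run:
```python
from h import *
o=get_obs(); print(o["t"],o["eef_pos"],o["gripper_width"],o["contact_force"],rel([.4932,-.3238,.30],yawR(-.178)))
```

```text
6.5 [ 0.49136843 -0.32389948  0.12219918] 0.3403094868274465 [-1.74856472 -0.20702486  1.77685924] (array([ 0.017,  0.073, -7.112]), array([ 0.001,  0.   , -0.013]))
```

apply_moves:
  moves:
    - [[0,0.07,-2.4],[0,0,0],-1]
    - [[0,0.07,-4.8],[0,0,0],-1]
    - [[0,0.07,-5.6],[0,0,0],-1]
    - [[0,0.07,-5.6],[0,0,0],-1]

```text
t: 7.0
eef_pos: [0.4934, -0.3243, 0.2632]
tool_rot: [0.001, 0.768, 0.641, 0.001]
contact_force: [0.5, -0.4, -2.4]
gripper_width: 0.341
```

```bash
cat > tgt.py <<'E'
from h import *
YAW=.24; RIM=np.array([.6442,-.0358,.083])
def vframe(yaw=YAW):
    a=np.array([np.cos(yaw),np.sin(yaw),0]); z=-a*np.sin(.55)+np.array([0,0,np.cos(.55)]); x=a*np.cos(.55)+np.array([0,0,np.sin(.55)]); return x,np.cross(z,x),z
def vt(gap):  # gap: seat to rim (unpressed)
    x,y,z=vframe(); Rt=np.column_stack([np.cross(x,-z),x,-z]); return RIM+z*(.1035+gap),Rt
E
python3 - <<'E'
from tgt import *
o=get_obs(); print(o["t"],o["eef_pos"],o["gripper_width"],o["contact_force"],vt(.045),rel(*vt(.045)))
E
```

```text
7.0 [ 0.49341064 -0.32434293  0.26318264] 0.34148434294795943 [ 0.48965794 -0.38061258 -2.3980305 ] (array([ 0.56880567, -0.05425025,  0.20959989]), array([[-2.37702626e-01,  8.28089443e-01,  5.07705954e-01],
       [ 9.71337975e-01,  2.02647318e-01,  1.24244127e-01],
       [ 1.38777878e-17,  5.22687229e-01, -8.52524522e-01]])) (array([11.17 ,  1.028,  2.141]), array([-3.091,  0.667, -2.343]))
```

apply_moves:
  moves:
    - [[5.6,0.5,0.5],[-1.5,0.3,-1.2],-1]
    - [[9,0.8,1],[-3.1,0.67,-2.35],-1]
    - [[11.15,1,1.6],[-3.1,0.67,-2.35],-1]
    - [[11.15,1,2.1],[-3.1,0.67,-2.35],-1]
    - [[11.15,1,2.1],[-3.1,0.67,-2.35],-1]
    - [[11.15,1,2.1],[-3.1,0.67,-2.35],-1]
    - [[11.15,1,2.1],[-3.1,0.67,-2.35],-1]
    - [[11.15,1,2.1],[-3.1,0.67,-2.35],-1]

```text
t: 8.0
eef_pos: [0.5673, -0.0558, 0.2092]
tool_rot: [0.167, 0.595, 0.757, 0.213]
contact_force: [0.5, -1.1, -2.3]
gripper_width: 0.34
```

```bash
cat > chk.py <<'E'
import sys
from tgt import *
tag=sys.argv[1]; gap=float(sys.argv[2])
w=cam("wrist"); s=cam("side")
save(w,"w"+tag); save(s,"s"+tag,(110,220,180,300),6)
o=get_obs(); print(o["t"],o["eef_pos"],o["gripper_width"],o["contact_force"],o["torque"],rel(*vt(gap)))
E
python3 chk.py 6 .045
```

```text
8.1 [ 0.56746896 -0.05547879  0.20961967] 0.3460092312264118 [-0.77464681 -0.41756969 -2.10100463] [-0.25690559  0.77807288  0.04924354] (array([0.035, 0.054, 0.034]), array([-0.003, -0.002, -0.005]))
```

View pics/w6.png

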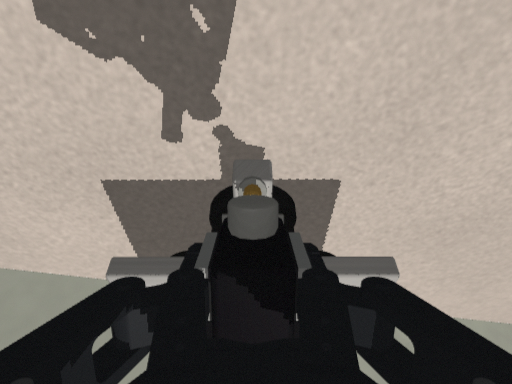

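View pics/s6.png

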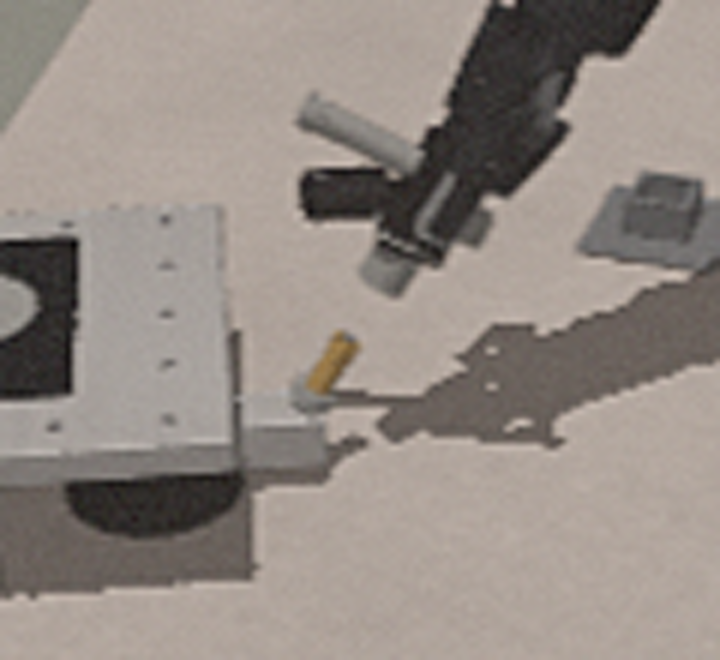

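apply_moves:
  moves:
    - [[0.03,0.05,0.7],[0,0,0],-1]
    - [[0.03,0.05,1.3],[0,0,0],-1]
    - [[0.03,0.05,1.3],[0,0,0],-1]
    - [[0.03,0.05,1.3],[0,0,0],-1]

```text
t: 8.6
eef_pos: [0.5856, -0.05, 0.185]
tool_rot: [0.166, 0.593, 0.758, 0.213]
contact_force: [-0.6, 0.6, -2.4]
gripper_width: 0.346
```

```bash
python3 chk.py 7 .012
```

```text
8.7 [ 0.58569182 -0.05000289  0.18517784] 0.3443732970588364 [-0.09425511  0.20180751 -2.89698877] [-0.19412845  0.80226648 -0.00290223] (array([-0.005, -0.083,  0.123]), array([-0.019, -0.013,  0.007]))
```

View pics/w7.png

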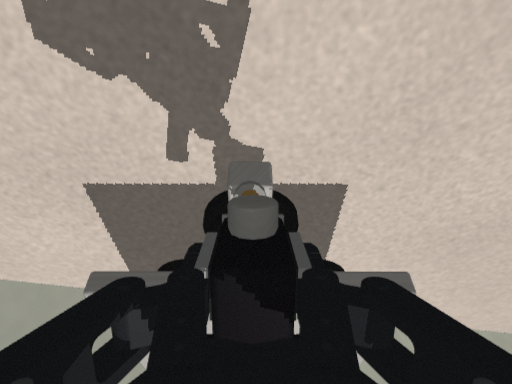

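View pics/s7.png

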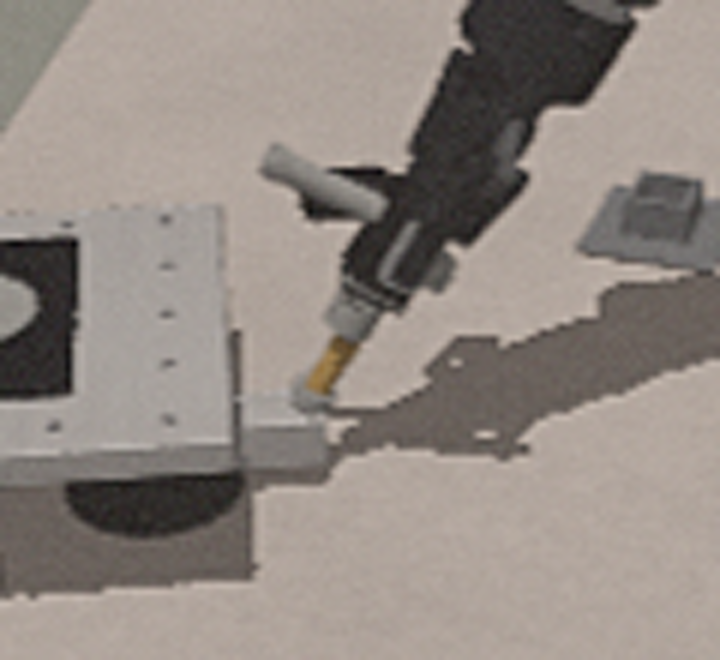

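apply_moves:
  moves:
    - [[-0.04,0,0.25],[0,0,0],-1]
    - [[-0.04,-0.02,0.5],[0,0,0],-1]
    - [[-0.04,-0.02,0.6],[0,0,0],-1]
    - [[-0.04,-0.02,0.6],[0,0,0],-1]

```text
t: 9.2
eef_pos: [0.5948, -0.0496, 0.1754]
tool_rot: [0.162, 0.595, 0.759, 0.211]
contact_force: [-6.3, -1.2, 4.0]
gripper_width: 0.347
```

```bash
python3 chk.py 8 0
```

```text
9.3 [ 0.59474365 -0.04964416  0.17555438] 0.3439232198057148 [-6.33708506 -1.28530758  3.59646106] [-0.28136773  1.44105626  0.09581805] (array([ 0.067, -0.184,  0.092]), array([-0.07 , -0.032, -0.005]))
```

View pics/s8.png

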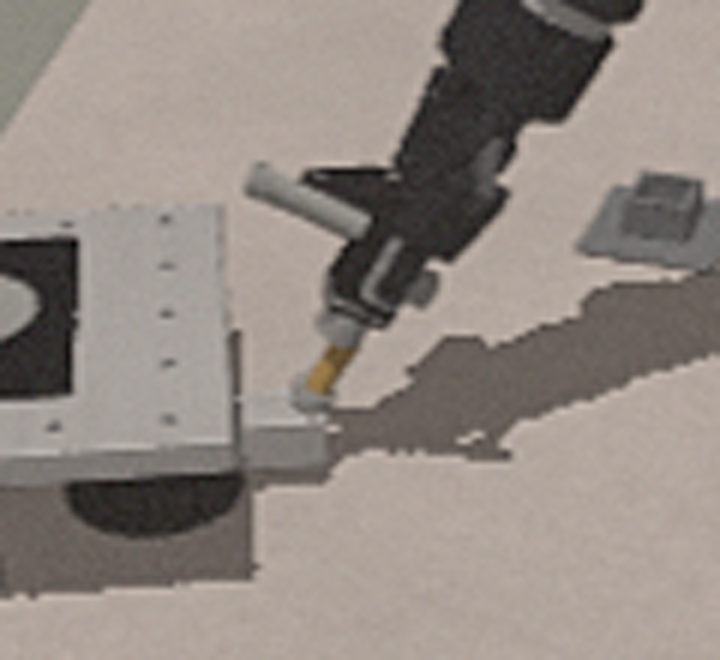

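View pics/w8.png

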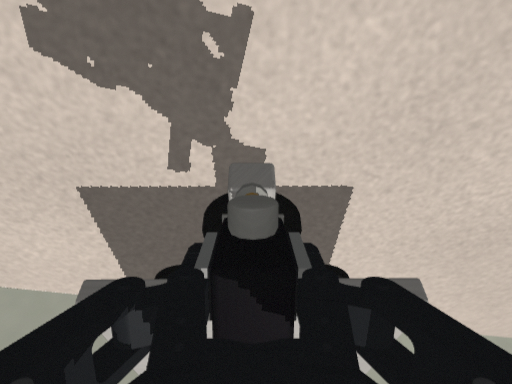

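```bash
cat > ov.py <<'E'
import sys
from tgt import *
tag=sys.argv[1]
x,y,z=vframe(); ims=[]
o=get_obs(); T=rot(o["tool_rot"]); gl=o["eef_pos"]+T[:,2]*.1135
for n,box,k in [("side",(150,190,210,260),15),("top",(150,190,280,330),15)]:
    c=cam(n); im=cv2.resize(c.img[box[0]:box[1],box[2]:box[3],::-1],None,fx=k,fy=k,interpolation=cv2.INTER_CUBIC).copy()
    raw=im.copy()
    def circ(p,x,y,r,col):
        P=[proj(c,p+r*(x*np.cos(q)+y*np.sin(q))) for q in np.linspace(0,6.283,40)]
        P=np.array([[(b-box[2]+.5)*k-.5,(a-box[0]+.5)*k-.5] for a,b in P]).astype(int)
        cv2.polylines(im,[P],True,col,1)
    circ(RIM,x,y,.0075,(0,255,0)); circ(RIM-z*.034,x,y,.0075,(0,255,0))
    circ(gl,T[:,0],T[:,1],.013,(0,0,255)); circ(gl-T[:,2]*.022,T[:,0],T[:,1],.013,(255,0,0))
    ims.append(np.vstack([raw,im]))
out=np.hstack(ims); cv2.imwrite("pics/ov"+tag+".png",cv2.resize(out,(800,640)))
E
python3 ov.py 8
```

```text
(no output)
```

View pics/ov8.png

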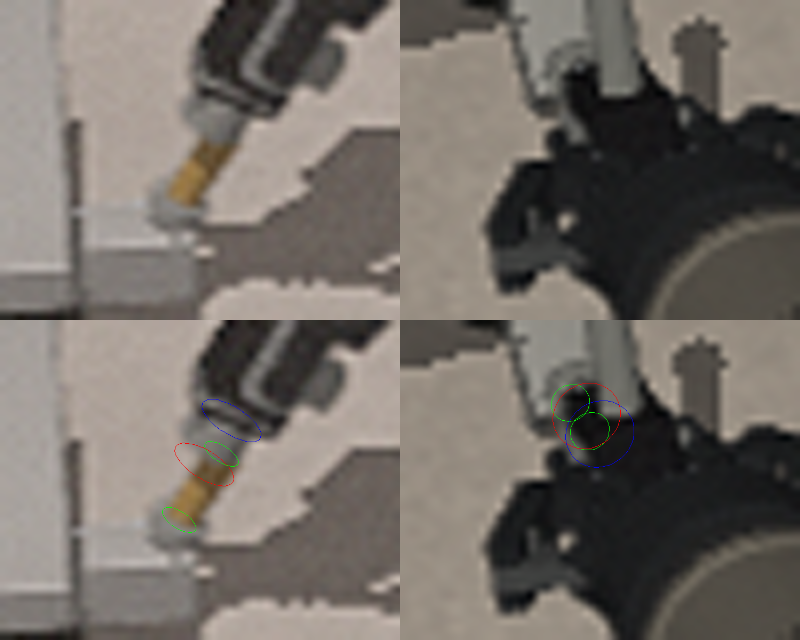

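apply_moves:
  moves:
    - [[0.03,-0.1,-0.4],[0,0,0],-1]
    - [[0.05,-0.12,-0.6],[0,0,0],-1]
    - [[0.05,-0.12,-0.6],[0,0,0],-1]
    - [[0.05,-0.12,-0.6],[0,0,0],-1]
    - [[0.05,-0.12,-0.6],[0,0,0],-1]

```text
t: 10.02
eef_pos: [0.585, -0.0506, 0.187]
tool_rot: [0.162, 0.595, 0.759, 0.211]
contact_force: [0.1, -0.1, -1.6]
gripper_width: 0.34
```

```bash
python3 chk.py 9 .015; python3 ov.py 9; python3 -c "
from tgt import *
print(rel(*vt(.015)))"
```

```text
10.125 [ 0.58500485 -0.05063714  0.18701154] 0.34075466953500305 [-0.74802619  0.70519194 -1.25901211] [-0.19388009  0.77035176 -0.01454871] (array([ 0.013, -0.093,  0.084]), array([-0.067, -0.032, -0.004]))
(array([ 0.015, -0.093,  0.087]), array([-0.066, -0.032, -0.005]))
```

View pics/ov9.png

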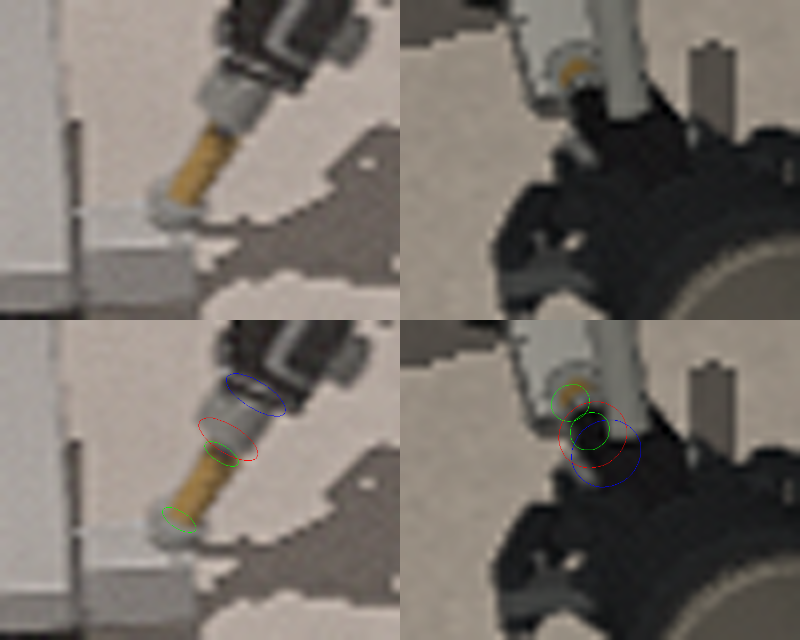

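View pics/w9.png

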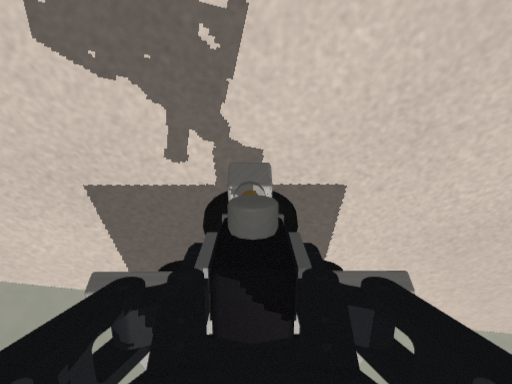

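apply_moves:
  moves:
    - [[-0.035,-0.1,0.1],[0,0,0],-1]
    - [[-0.035,-0.1,0.25],[0,0,0],-1]
    - [[-0.035,-0.1,0.4],[0,0,0],-1]
    - [[-0.035,-0.1,0.4],[0,0,0],-1]

```text
t: 10.72
eef_pos: [0.5884, -0.0509, 0.1775]
tool_rot: [0.162, 0.595, 0.759, 0.211]
contact_force: [0.5, -1.1, -2.3]
gripper_width: 0.341
```

```bash
python3 chk.py 10 .005; python3 ov.py 10
```

```text
10.825 [ 0.5883437  -0.05087605  0.17776193] 0.34709430819022824 [-0.20899714 -0.19985147 -2.90206227] [-0.20121252  0.83339918 -0.01500104] (array([ 0.054, -0.008,  0.101]), array([-0.071, -0.033, -0.004]))
```

View pics/ov10.png

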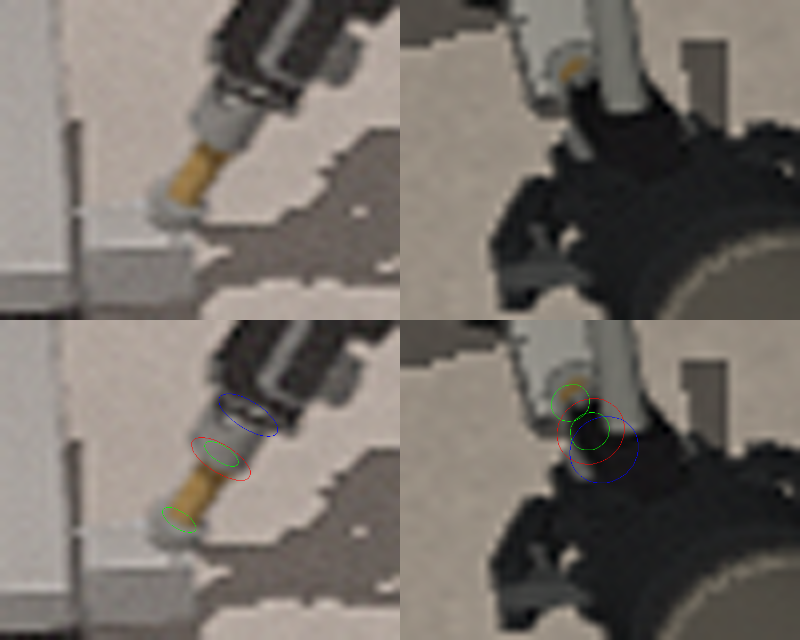

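View pics/w10.png

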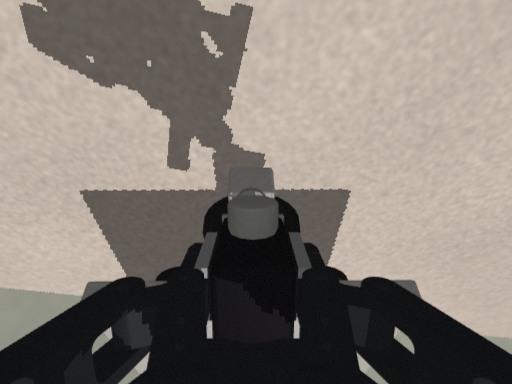

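apply_moves:
  moves:
    - [[0,0,0.15],[0,0,0],-1]
    - [[0,0,0.3],[0,0,0],-1]
    - [[0,0,0.45],[0,0,0],-1]
    - [[0,0,0.45],[0,0,0],-1]

```text
t: 11.42
eef_pos: [0.5943, -0.0502, 0.1703]
tool_rot: [0.158, 0.596, 0.759, 0.209]
contact_force: [-7.0, -2.3, 0.2]
gripper_width: 0.342
```

```bash
python3 chk.py 11 -.005; python3 ov.py 11
```

```text
11.525 [ 0.59425265 -0.05026466  0.17036725] 0.34431546496804094 [-5.81602433 -1.2206333  -0.68334105] [-0.59500629  2.06424594 -0.04160644] (array([ 0.086, -0.053,  0.127]), array([-0.115, -0.045, -0.011]))
```

View pics/ov11.png

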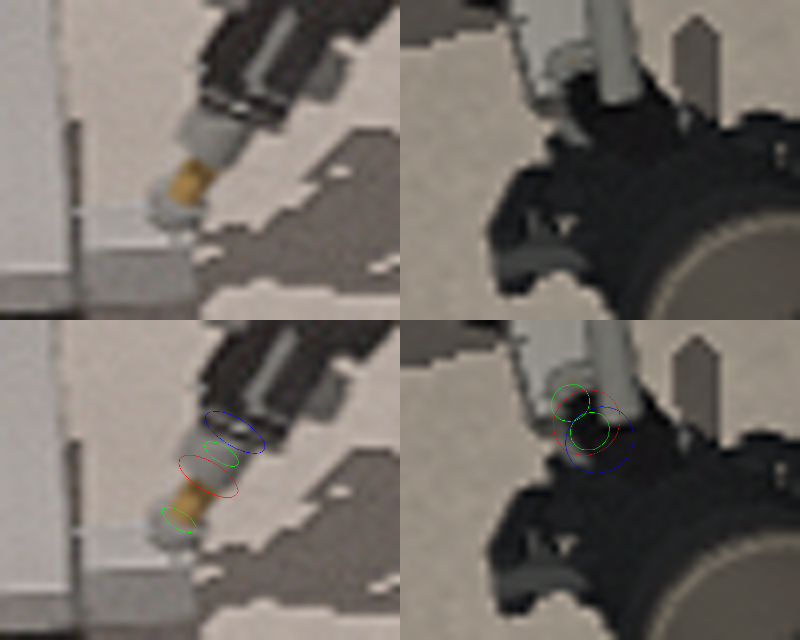

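apply_moves:
  moves:
    - [[0,-0.14,0.05],[-0.1,0,0],-1]
    - [[0,-0.14,0.2],[-0.1,0,0],-1]
    - [[0,-0.14,0.3],[-0.1,0,0],-1]
    - [[0,-0.14,0.3],[-0.1,0,0],-1]

```text
t: 12.12
eef_pos: [0.5963, -0.0508, 0.1679]
tool_rot: [0.155, 0.596, 0.759, 0.211]
contact_force: [-13.3, -1.6, -0.8]
gripper_width: 0.341
```

```bash
cat > f.py <<'E'
from tgt import *
x,y,z=vframe(); o=get_obs(); f=o["contact_force"]-np.array([0,0,-2.5])
print(o["t"],"F valve xyz",[round(float(f@a),1) for a in (x,y,z)],rel(*vt(0)))
E
python3 chk.py 12 0;python3 ov.py 12; python3 f.py
```

```text
12.225 [ 0.5962261  -0.05084905  0.16790863] 0.3441451353782911 [-13.56628595  -2.4179537   -1.24084392] [-0.60559191  3.49306265  0.20071844] (array([ 0.131, -0.069, -0.192]), array([-0.117, -0.086, -0.02 ]))
12.325 F valve xyz [-10.5, 0.3, 7.6] (array([ 0.132, -0.068, -0.191]), array([-0.117, -0.086, -0.02 ]))
```

View pics/ov12.png

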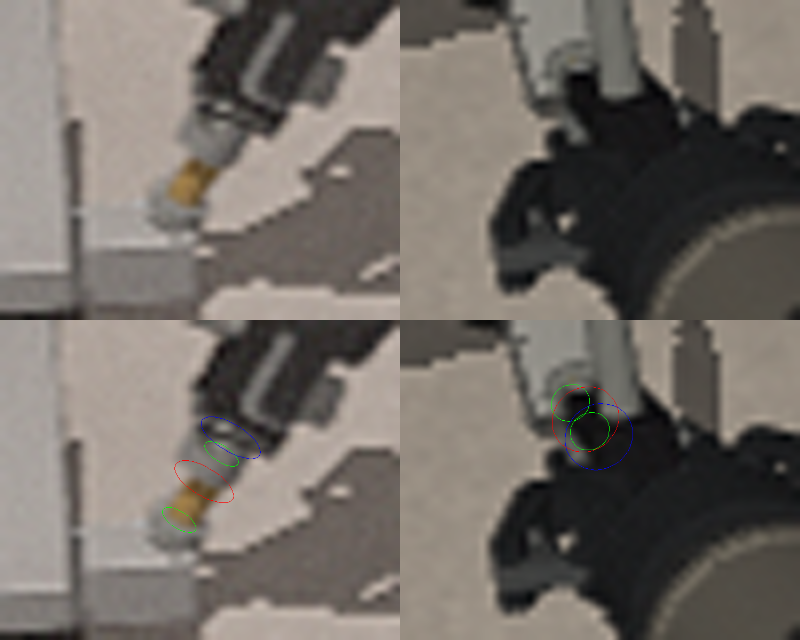

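apply_moves:
  moves:
    - [[0,-0.1,0],[0.05,0,0],-1]
    - [[0,-0.2,0],[0.1,0,0],-1]
    - [[0,-0.2,0],[0.1,0,0],-1]

```text
t: 12.7
eef_pos: [0.5962, -0.0509, 0.1686]
tool_rot: [0.153, 0.596, 0.761, 0.206]
contact_force: [-2.8, 1.4, 4.1]
gripper_width: 0.347
```

```bash
python3 f.py; python3 ov.py 13; python3 f.py
```

```text
12.7 F valve xyz [1.4, 2.1, 6.8] (array([ 0.133, -0.084, -0.167]), array([-0.173, -0.079, -0.008]))
12.8 F valve xyz [0.9, 3.7, 5.9] (array([ 0.134, -0.083, -0.167]), array([-0.172, -0.078, -0.009]))
```

View pics/ov13.png

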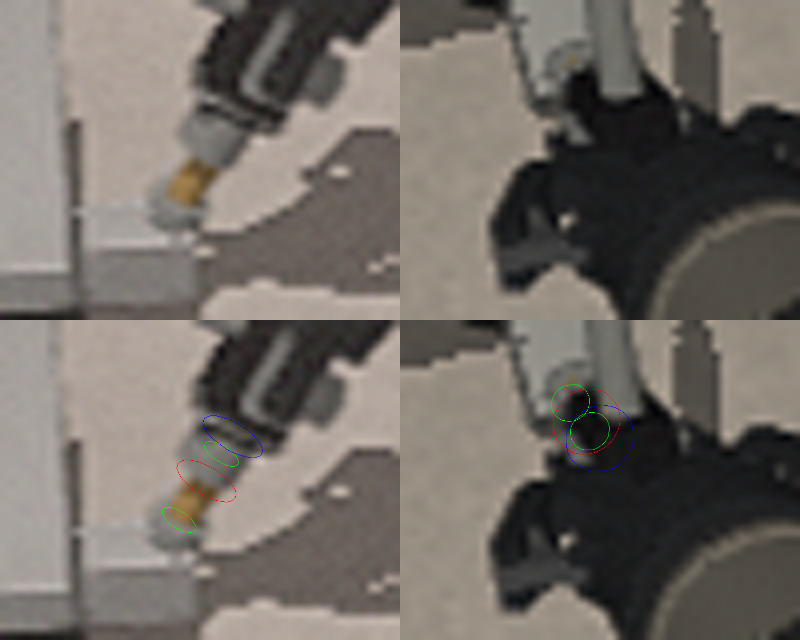

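apply_moves:
  moves:
    - [[0,-0.03,0.15],[0,0,0],-1]
    - [[0,-0.05,0.3],[0,0,0],-1]
    - [[0,-0.06,0.4],[0,0,0],-1]
    - [[0,-0.06,0.4],[0,0,0],-1]

```text
t: 13.3
eef_pos: [0.6003, -0.0502, 0.1606]
tool_rot: [0.153, 0.596, 0.761, 0.207]
contact_force: [-10.1, 2.2, 13.7]
gripper_width: 0.343
```

```bash
python3 f.py
```

```text
13.3 F valve xyz [0.5, 4.5, 18.7] (array([ 0.151, -0.067, -0.525]), array([-0.169, -0.081, -0.012]))
```

apply_moves:
  moves:
    - [[0,0,0.1],[0,0,0],-1]
    - [[0,0,0.1],[0,0,0],-1]
    - [[0,0,0.1],[0,0,0],-1]

```text
t: 13.68
eef_pos: [0.6006, -0.0503, 0.1603]
tool_rot: [0.153, 0.596, 0.761, 0.207]
contact_force: [-26.2, 0.7, 35.1]
gripper_width: 0.344
```

```bash
python3 f.py; python3 chk.py 14 0;python3 ov.py 14
```

```text
13.675 F valve xyz [-2.0, 6.9, 45.3] (array([ 0.156, -0.071, -0.542]), array([-0.173, -0.087, -0.015]))
13.775 [ 0.60059747 -0.05029763  0.16030239] 0.34221070718206 [-25.90658724   0.32070844  34.37184805] [1.10691395 1.89908487 0.91866513] (array([ 0.157, -0.071, -0.542]), array([-0.172, -0.087, -0.015]))
```

View pics/ov14.png

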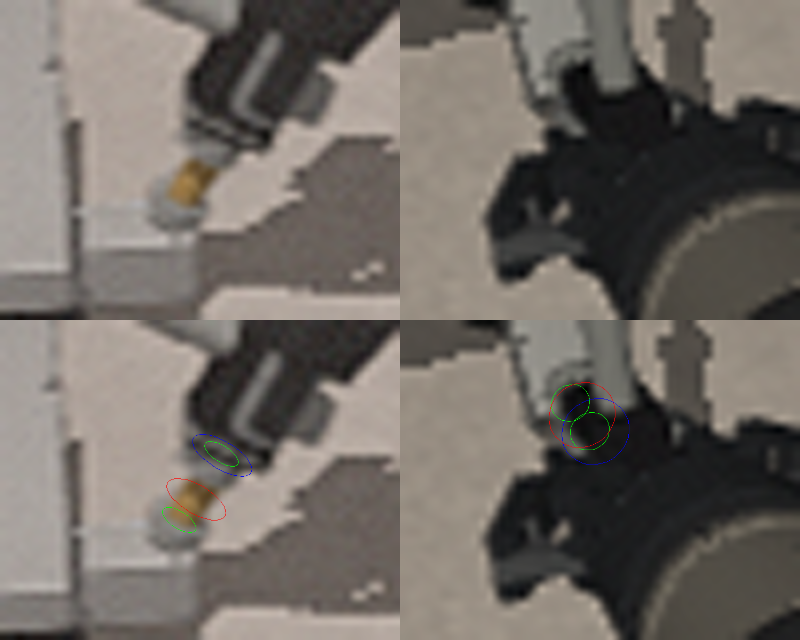

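View pics/s14.png

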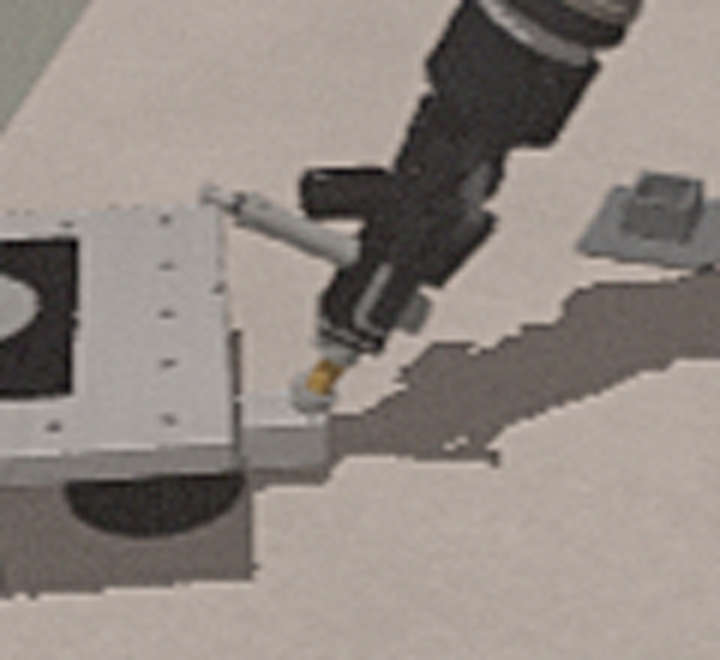

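apply_moves:
  moves:
    - [[0,0,-0.5],[0,0,0],-1]
    - [[0,0,-1.2],[0,0,0],-1]
    - [[0,0,-2.6],[0,0,0],-1]
    - [[0,0,-4],[0,0,0],-1]
    - [[0,0,-4],[0,0,0],-1]
    - [[0,0,-4],[0,0,0],-1]

```text
t: 14.62
eef_pos: [0.5539, -0.0633, 0.2442]
tool_rot: [0.153, 0.596, 0.761, 0.205]
contact_force: [-0.0, 1.1, -1.4]
gripper_width: 0.339
```

Run:
```python
from tgt import *
w=cam("wrist"); save(w,"w15"); s=cam("side"); t=cam("top"); save(s,"s15",(90,190,190,300),7); save(t,"t15",(110,210,260,360),8)
o=get_obs(); print(o["t"],o["eef_pos"],rel([.4935,-.324,.24],yawR(-.178)))
```

```text
14.775 [ 0.55350715 -0.06353315  0.24352682] (array([-9.528, -4.231, -2.375]), array([ 2.891, -0.695,  2.348]))
```

View pics/s15.png

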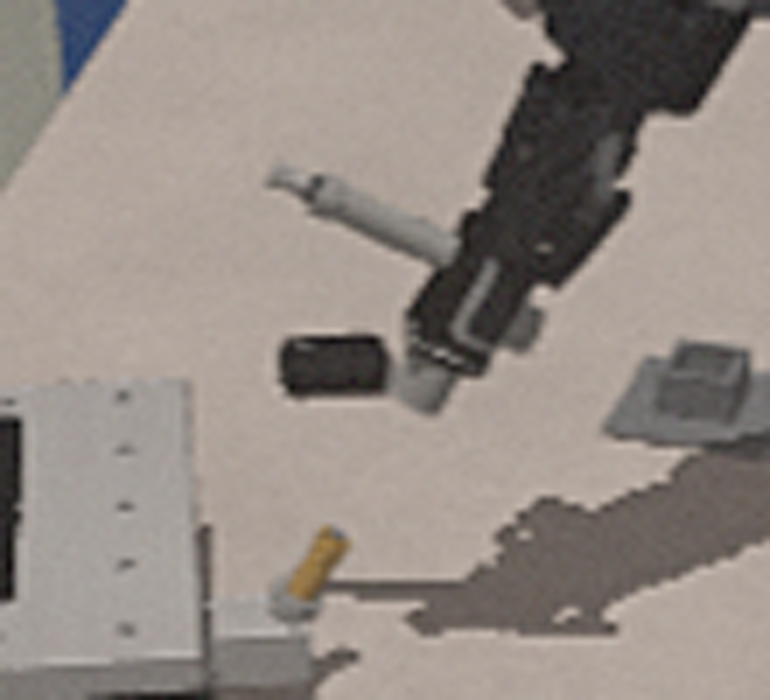

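View pics/t15.png

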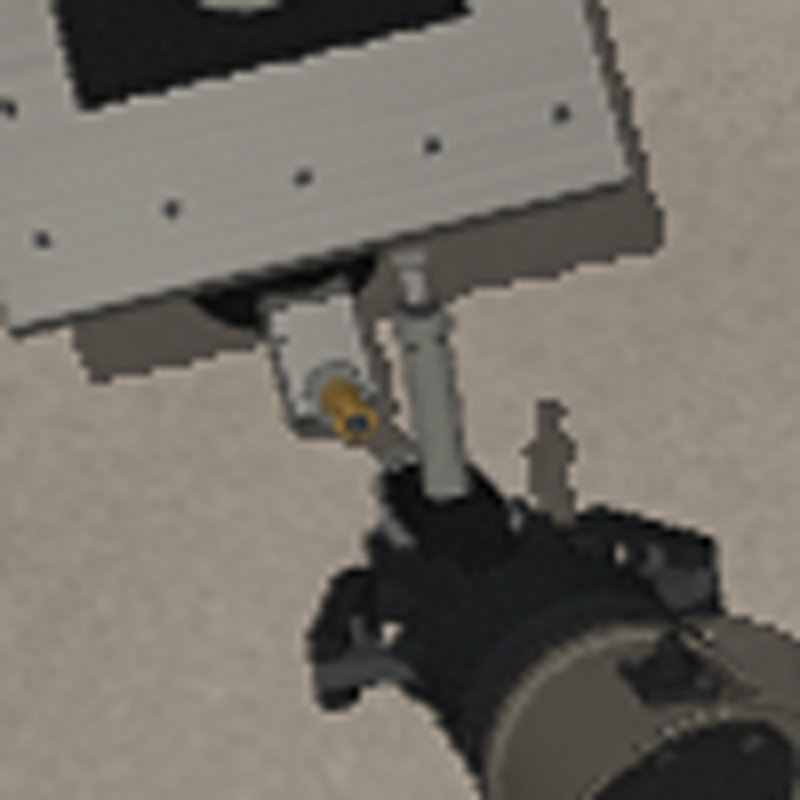

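View pics/w15.png

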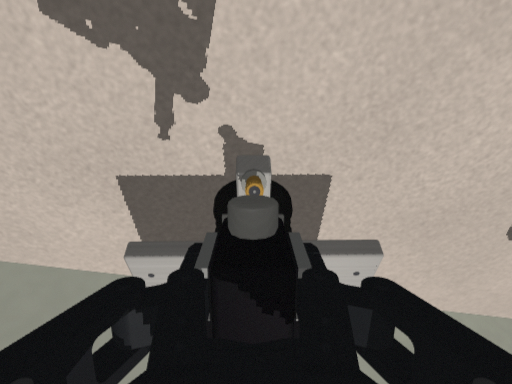

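apply_moves:
  moves:
    - [[-2,-1,-1.5],[0.8,-0.2,0.6],-1]
    - [[-4.5,-2.2,-2.4],[1.6,-0.4,1.3],-1]
    - [[-7,-3.3,-2.4],[2.4,-0.58,2],-1]
    - [[-9.5,-4.23,-2.4],[2.9,-0.7,2.35],-1]
    - [[-9.5,-4.23,-2.4],[2.9,-0.7,2.35],-1]
    - [[-9.5,-4.23,-2.4],[2.9,-0.7,2.35],-1]
    - [[-9.5,-4.23,-2.4],[2.9,-0.7,2.35],-1]

```text
t: 15.65
eef_pos: [0.4932, -0.3228, 0.2407]
tool_rot: [-0.0, 0.767, 0.641, -0.0]
contact_force: [0.4, 0.8, -2.0]
gripper_width: 0.344
```

```bash
cat > cupchk.py <<'E'
import sys
from tgt import *
tag=sys.argv[1]
CUP=np.array([.4937,-.3243,0]); yaw=-.2
w=cam("wrist"); save(w,"w"+tag); o=get_obs(); T=rot(o["tool_rot"]); lip=o["eef_pos"]+T[:,2]*.1135
print(o["t"],o["eef_pos"],"lip",lip,o["contact_force"],o["gripper_width"],rel([.4935,-.3242,float(sys.argv[2])],yawR(-.178)))
a=np.array([np.cos(yaw),np.sin(yaw),0]);b=np.array([-a[1],a[0],0])
ims=[]
for c,box,k in [(w,(80,384,130,380),1.6),(cam("side"),(110,160,260,320),8),(cam("top"),(180,240,370,430),8)]:
    im=cv2.resize(c.img[box[0]:box[1],box[2]:box[3],::-1],None,fx=k,fy=k,interpolation=cv2.INTER_CUBIC).copy()
    def poly(P,col):
        P=np.array([[(q[1]-box[2]+.5)*k-.5,(q[0]-box[0]+.5)*k-.5] for q in (proj(c,p) for p in P)]).astype(int); cv2.polylines(im,[P],True,col,1)
    for h,z,col in [(.016,.031,(0,255,0)),(.045,.006,(0,255,0))]:
        poly([CUP+[0,0,z]+i*h*a+j*h*b for i,j in [(1,1),(1,-1),(-1,-1),(-1,1)]],col)
    poly([lip+.013*(T[:,0]*np.cos(q)+T[:,1]*np.sin(q)) for q in np.linspace(0,6.28,30)],(0,0,255))
    ims.append(cv2.resize(im,(int(im.shape[1]*480/im.shape[0]),480)))
out=np.hstack(ims); cv2.imwrite("pics/c"+tag+".png",cv2.resize(out,None,fx=790/out.shape[1],fy=790/out.shape[1]))
E
python3 cupchk.py 16 .16
```

```text
15.7 [ 0.4934789  -0.32230847  0.2410055 ] lip [ 0.49347146 -0.32221927  0.12750554] [ 0.53306432  0.27697106 -2.23904753] 0.34013171260871505 (array([-0.077,  0.015,  3.24 ]), array([-0.001, -0.004,  0.005]))
```

View pics/c16.png

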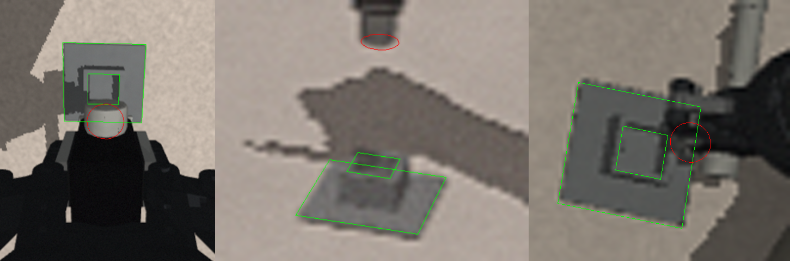

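View pics/w16.png

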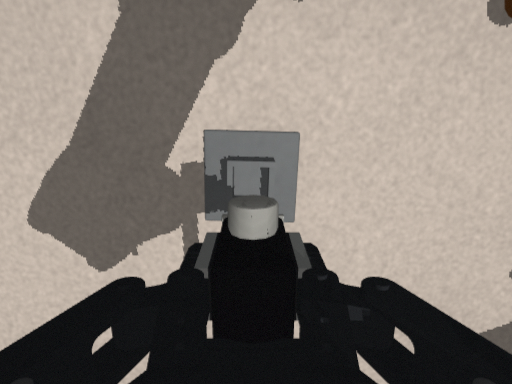

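apply_moves:
  moves:
    - [[-0.07,0.02,1.6],[0,0,0],-1]
    - [[-0.07,0.02,3.2],[0,0,0],-1]
    - [[-0.07,0.02,3.2],[0,0,0],-1]
    - [[-0.07,0.02,3.2],[0,0,0],-1]

```text
t: 16.3
eef_pos: [0.494, -0.3256, 0.1631]
tool_rot: [0.001, 0.767, 0.641, 0.0]
contact_force: [0.1, -1.0, -1.7]
gripper_width: 0.343
```

```bash
python3 cupchk.py 17 .1235
```

```text
16.35 [ 0.49418653 -0.32584123  0.16347306] lip [ 0.49450563 -0.32604683  0.04997369] [-0.63729758 -0.0515554  -1.86254012] 0.34279058307178684 (array([ 0.062, -0.044,  1.599]), array([ 0.018,  0.007, -0.002]))
```

View pics/c17.png

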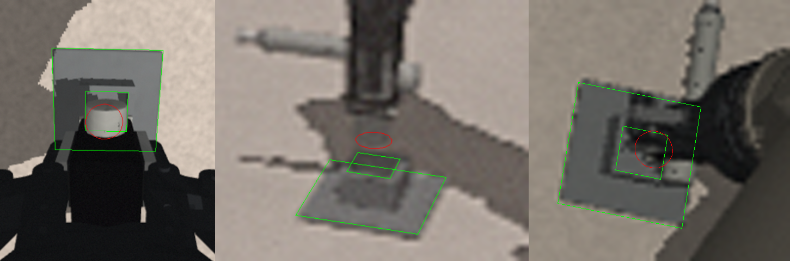

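View pics/w17.png

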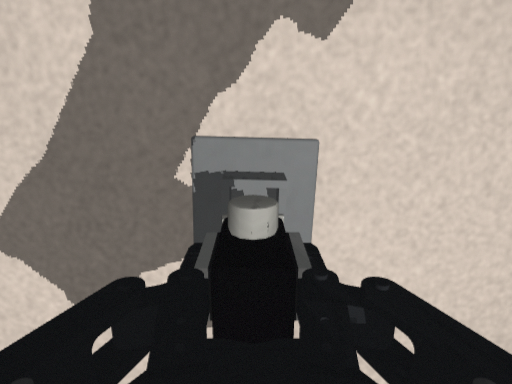

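apply_moves:
  moves:
    - [[0.06,-0.05,0.3],[0,0,0],-1]
    - [[0.06,-0.05,0.6],[0,0,0],-1]
    - [[0.06,-0.05,1.0],[0,0,0],-1]
    - [[0.06,-0.05,1.4],[0,0,0],-1]
    - [[0.06,-0.05,1.6],[0,0,0],-1]
    - [[0.06,-0.05,1.6],[0,0,0],-1]

```text
t: 17.2
eef_pos: [0.492, -0.3237, 0.1214]
tool_rot: [-0.0, 0.767, 0.641, -0.0]
contact_force: [-1.7, 1.6, 3.2]
gripper_width: 0.342
```

```bash
python3 cupchk.py 18 .1235
```

```text
17.25 [ 0.49208638 -0.32378903  0.12174287] lip [ 0.49207504 -0.32380663  0.00824288] [-2.01627274  1.47720438  2.38473696] 0.3408330264658942 (array([-0.006,  0.059, -0.07 ]), array([-0.   ,  0.001, -0.006]))
```

View pics/c18.png

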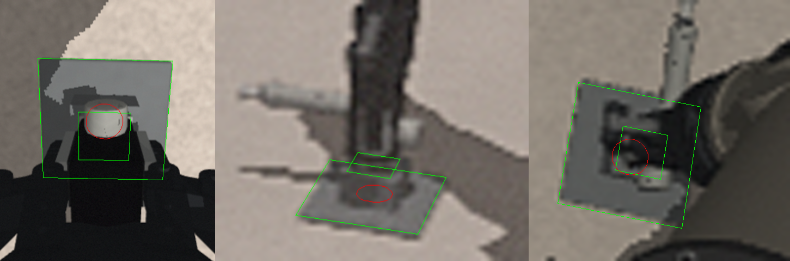

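View pics/w18.png

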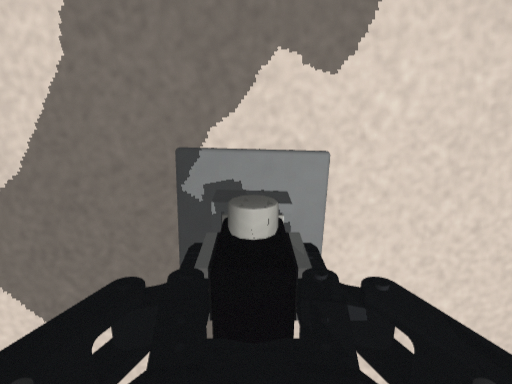

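apply_moves:
  moves:
    - [[0,0.03,-0.04],[0,0,0],-1]
    - [[0,0.03,-0.04],[0,0,0],0.2]
    - [[0,0.03,-0.04],[0,0,0],1]
    - [[0,0.03,-0.04],[0,0,0],1]
    - [[0,0.03,-0.04],[0,0,0],1]
    - [[0,0.03,-0.04],[0,0,0],1]

```text
t: 18.1
eef_pos: [0.493, -0.3239, 0.1226]
tool_rot: [0.0, 0.767, 0.641, -0.0]
contact_force: [0.0, 0.3, 0.1]
gripper_width: 1.005
```

```bash
python3 cupchk.py 19 .30
```

```text
18.15 [ 0.49297461 -0.3238491   0.12259548] lip [ 0.49299604 -0.32391496  0.00909551] [ 1.45367258  0.46418351 -0.65740612] 0.9980362068385121 (array([-0.014,  0.025, -7.096]), array([ 0.002,  0.003, -0.004]))
```

View pics/c19.png

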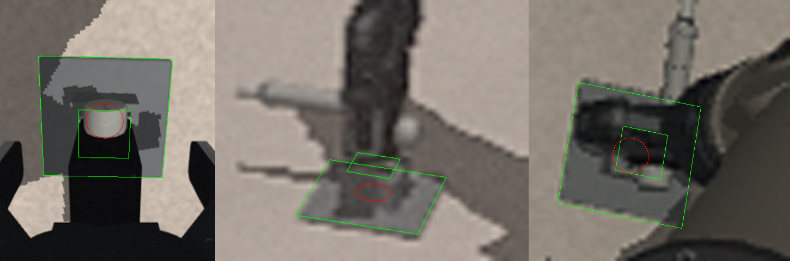

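View pics/w19.png

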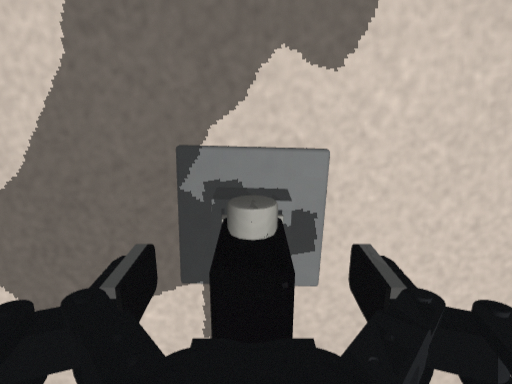

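Stands. Raise to 0.26 and forward a little to view the rod.

apply_moves:
  moves:
    - [[0,0,-2],[0,0,0],1]
    - [[0,0,-4],[0,0,0],1]
    - [[0,0.8,-5.5],[0,0,0],1]
    - [[0,1.6,-5.5],[0,0,0],1]
    - [[0,1.6,-5.5],[0,0,0],1]

```text
t: 18.88
eef_pos: [0.5335, -0.3305, 0.2602]
tool_rot: [0.001, 0.767, 0.642, 0.0]
contact_force: [-0.1, 0.0, -0.7]
gripper_width: 1.002
```

Run:
```python
from tgt import *
w=cam("wrist"); save(w,"w20"); save(w,"w20z",(80,280,200,310),4); np.savez("w20.npz",K=w.K,R=w.R,e=w.e)
s=cam("side"); save(s,"s20",(110,170,250,330),8); print(w.o["t"],w.o["eef_pos"])
```

```text
18.875 [ 0.53350628 -0.33045187  0.26022742]
```

View pics/w20z.png

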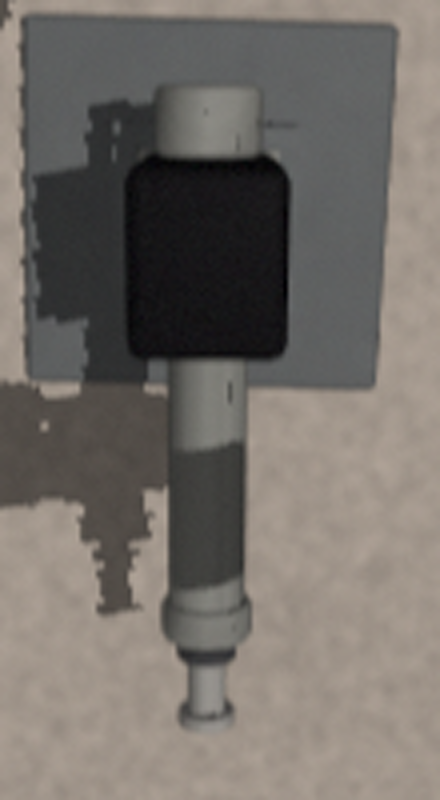

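View pics/s20.png

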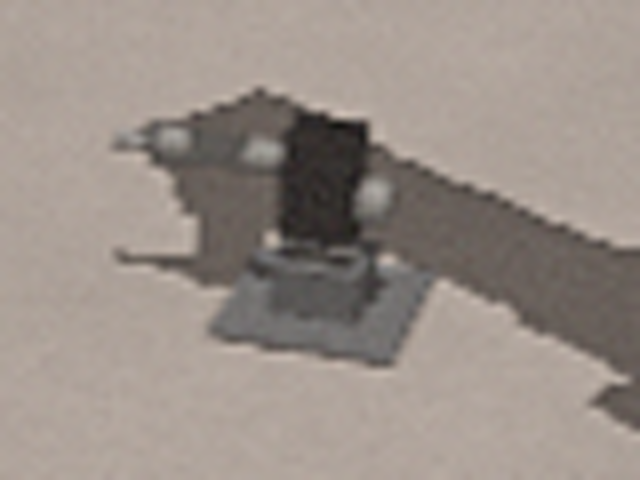

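Run:
```python
from tgt import *
o=get_obs(); print(o["q"])
d=np.load("w20.npz"); w=Cam(); w.K=d["K"];w.R=d["R"];w.e=d["e"]
a=np.array([np.cos(-.178),np.sin(-.178),0]); g=np.array([.4935,-.324,0])
for m in [.08,.085,.09,.095,.1,.105,.11]: print(m,(proj(w,g+a*m+[0,0,.076])-[80,200])*4)
print(rel([.437,.272,.26],yawR(-1.78)),rel([.437,.272,.26],yawR(1.36)))
```

```text
[-0.08092463  0.53963292  0.75800276  1.75926879 -0.42744482  1.01644637
  2.22871161]
0.08 [620.52031026 204.21642938]
0.085 [642.32186099 204.22314605]
0.09 [663.9117437  204.22979751]
0.095 [685.29302609 204.2363847 ]
0.1 [706.46871683 204.24290855]
0.105 [727.44176706 204.24936997]
0.11 [748.21507166 204.25576986]
(array([ 2.3051e+01, -8.0080e+00, -1.7000e-02]), array([-6.000e-03,  8.000e-03,  9.173e+00])) (array([ 2.3051e+01, -8.0080e+00, -1.7000e-02]), array([-8.000e-03, -5.000e-03, -8.818e+00]))
```

apply_moves:
  moves:
    - [[2.4,-0.6,0],[0,0,1],-0.06]
    - [[4.8,-1.4,0],[0,0,2],-0.06]
    - [[7.2,-2.4,0],[0,0,3],-0.06]
    - [[9.6,-3.3,0],[0,0,4],-0.06]
    - [[12,-4.1,0],[0,0,5],-0.06]
    - [[14.4,-5,0],[0,0,6],-0.06]
    - [[16.8,-5.8,0],[0,0,7],-0.06]
    - [[19.2,-6.7,0],[0,0,8],-0.06]
    - [[21.6,-7.5,0],[0,0,9],-0.06]
    - [[23.05,-8,0],[0,0,9.2],-0.06]
    - [[23.05,-8,0],[0,0,9.2],-0.06]
    - [[23.05,-8,0],[0,0,9.2],-0.06]
    - [[23.05,-8,0],[0,0,9.2],-0.06]

```text
t: 20.6
eef_pos: [0.438, 0.2698, 0.2598]
tool_rot: [0.0, 0.994, -0.108, -0.0]
contact_force: [-0.1, -0.1, 0.2]
gripper_width: 0.474
```

Run:
```python
from tgt import *
w=cam("wrist"); save(w,"w21"); np.savez("w21.npz",K=w.K,R=w.R,e=w.e); t=cam("top")
save(t,"t21",(190,260,150,250),8)
print(w.o["t"],w.o["eef_pos"],w.o["q"],w.o["gripper_width"],rel([.437,.272,.26],yawR(-1.78)))
```

```text
20.6 [0.43801236 0.26978462 0.25979138] [-1.61439217  0.634614    1.33733481  2.03173155 -0.71778786  1.06938582
 -0.14983633] 0.47410018802145126 (array([-0.059, -0.057, -0.005]), array([-0.   ,  0.001, -0.041]))
```

View pics/w21.png

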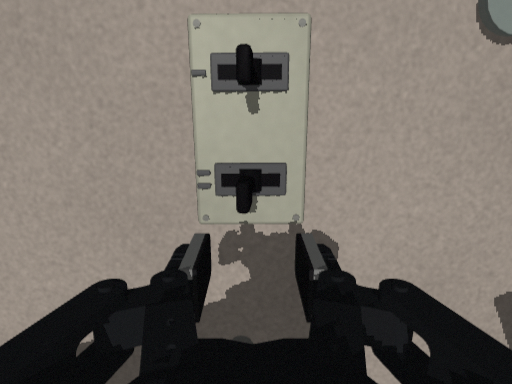

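```bash
cat > lev.py <<'E'
from tgt import *
d=np.load("w21.npz"); w=Cam(); w.K=d["K"];w.R=d["R"];w.e=d["e"]
H=onz(w,(179.5,250.5),.045); H2=onz(w,(72,250),.045); print("hinges",H,H2,np.linalg.norm(H-H2))
P=np.array([onz(w,c,.045) for c in [(15.5,190),(14.5,311),(222,303),(223,199)]]); print(P.mean(0),np.linalg.norm(P-np.roll(P,-1,0),axis=1)); 
v=P[1]+P[2]-P[0]-P[3]; print("yaw",np.arctan2(v[1],v[0])); v=H2-H; print("yaw2",np.arctan2(-v[0],v[1]))
print("tip",onz(w,(208,243.5),.106))
yaw=-.21; a=np.array([np.cos(yaw),np.sin(yaw),0])
for th in (-.2,-.1,0,.1): print(th,proj(w,H+a*.062*np.sin(th)+[0,0,.062*np.cos(th)]))
E
python3 lev.py
```

```text
hinges [0.43558478 0.27208148 0.045     ] [0.45499555 0.36136245 0.045     ] 0.09136667798242709
[0.4458133  0.31716886 0.045     ] [0.0959583  0.17509813 0.09758574 0.17544122]
yaw -0.20793095502454734
yaw2 -0.21408052968090252
tip [0.42951862 0.2662374  0.106     ]
-0.2 [198.78846902 232.8614362 ]
-0.1 [199.10212732 241.28674249]
0 [199.17141183 249.87194161]
0.1 [198.99411278 258.46628738]
```

```bash
python3 -c "
from tgt import *
print(rel([.431,.273,.145],yawR(-1.78)))"
```

```text
(array([-0.301, -0.044,  4.595]), array([-0.   ,  0.001, -0.041]))
```

apply_moves:
  moves:
    - [[-0.3,-0.05,1],[0,0,0],-0.06]
    - [[-0.3,-0.05,2.4],[0,0,0],-0.06]
    - [[-0.3,-0.05,2.4],[0,0,0],-0.06]
    - [[-0.3,-0.05,2.4],[0,0,0],-0.06]

```text
t: 21.2
eef_pos: [0.4316, 0.274, 0.2008]
tool_rot: [-0.0, 0.994, -0.107, 0.001]
contact_force: [0.4, -0.3, 0.6]
gripper_width: 0.471
```

Run:
```python
from tgt import *
w=cam("wrist"); save(w,"w22"); s=cam("side"); save(s,"s22",(200,310,250,350),6)
print(w.o["t"],w.o["eef_pos"],w.o["q"],w.o["contact_force"],rel([.431,.273,.145],yawR(-1.78)))
```

```text
21.2 [0.43164644 0.27404004 0.20084964] [-1.55644221  0.68781476  1.22408565  2.08821573 -0.81334301  0.96356291
 -0.09586021] [ 0.40741293 -0.3107806   0.64802492] (array([-0.018,  0.066,  2.241]), array([-0.005, -0.009, -0.028]))
```

View pics/w22.png

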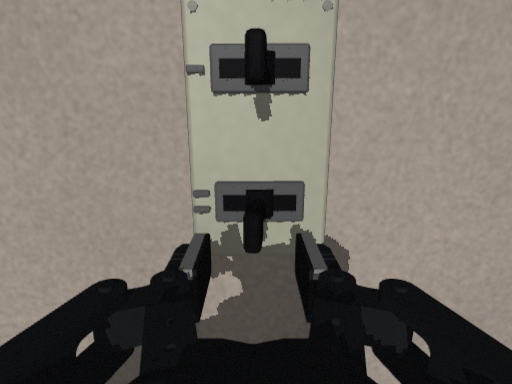

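View pics/s22.png

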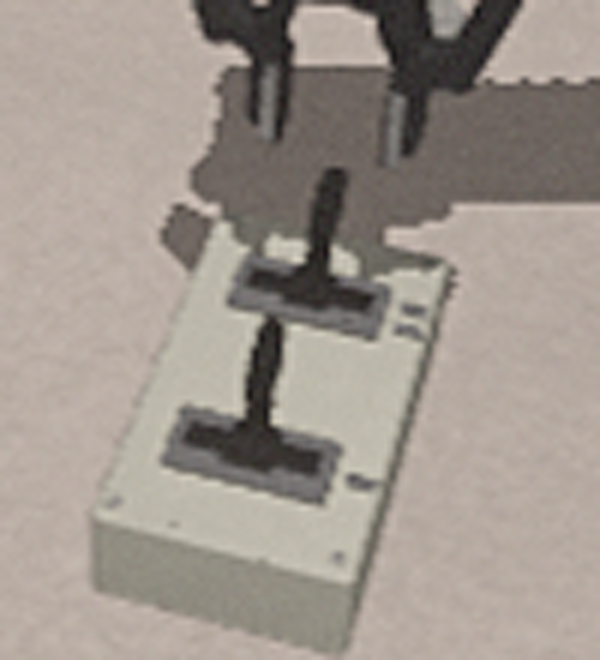

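apply_moves:
  moves:
    - [[0,0.06,1],[0,0,0],-0.06]
    - [[0,0.06,2.2],[0,0,0],-0.06]
    - [[0,0.06,2.2],[0,0,0],-0.06]
    - [[0,0.06,2.2],[0,0,0],-0.06]

```text
t: 21.8
eef_pos: [0.4313, 0.2732, 0.146]
tool_rot: [-0.0, 0.994, -0.107, 0.001]
contact_force: [-0.3, -0.7, 0.2]
gripper_width: 0.469
```

```bash
cat > l.py <<'E'
import sys
from tgt import *
tag=sys.argv[1]
w=cam("wrist"); save(w,"w"+tag); s=cam("side"); save(s,"s"+tag,(200,310,250,350),6)
T=rot(w.o["tool_rot"]); H=np.array([.4356,.272,.045])
print(w.o["t"],w.o["eef_pos"],"F tool",(T.T@w.o["contact_force"]).round(1),"tcp-hinge tool",(T.T@(w.o["eef_pos"]-H)).round(4),w.o["gripper_width"],w.o["q"][2])
E
python3 l.py 23
```

```text
21.8 [0.43134393 0.27315646 0.1460471 ] F tool [-0.2  0.7 -0.2] tcp-hinge tool [-0.0042 -0.0003 -0.1011] 0.46875459004390135 1.1067627343306534
```

View pics/s23.png

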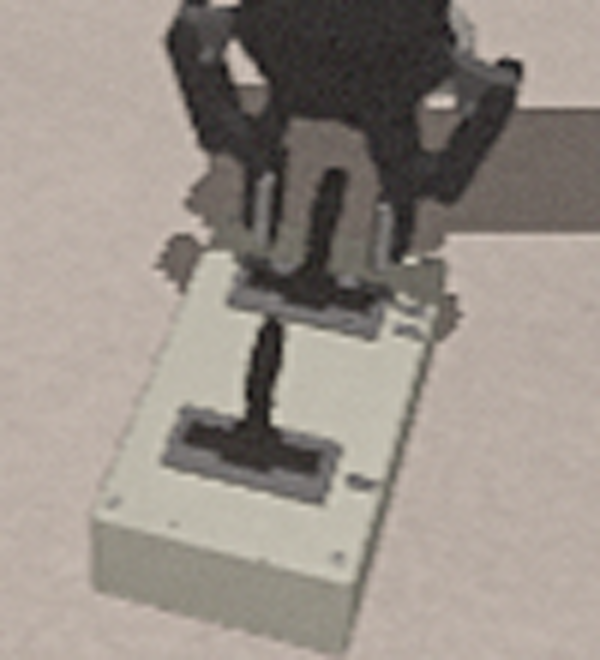

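View pics/w23.png

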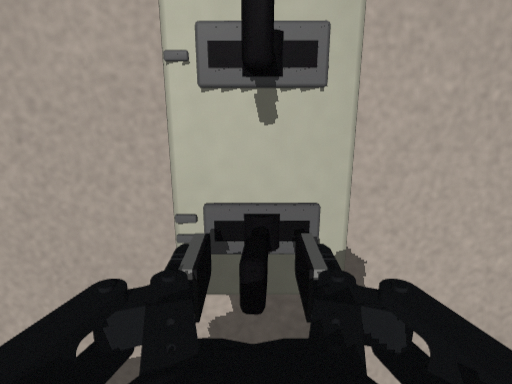

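apply_moves:
  moves:
    - [[-0.4,0,0],[0,0,0],-0.06]
    - [[-0.8,0,0],[0,0,0],-0.06]
    - [[-1.1,0,0],[0,0,0],-0.06]
    - [[-1.35,0,0],[0,0,0],-0.06]
    - [[-1.35,0,0],[0,0,0],-0.06]
    - [[-1.35,0,0],[0,0,0],-0.06]

```text
t: 22.65
eef_pos: [0.4001, 0.2801, 0.1462]
tool_rot: [-0.0, 0.994, -0.107, 0.004]
contact_force: [8.7, -2.6, 4.0]
gripper_width: 0.47
```

```bash
python3 l.py 24
```

```text
22.65 [0.40005813 0.28011313 0.14617608] F tool [ 9.1  0.7 -3.9] tcp-hinge tool [-0.0357 -0.0005 -0.1014] 0.46960140071157364 1.127087853173604
```

View pics/s24.png

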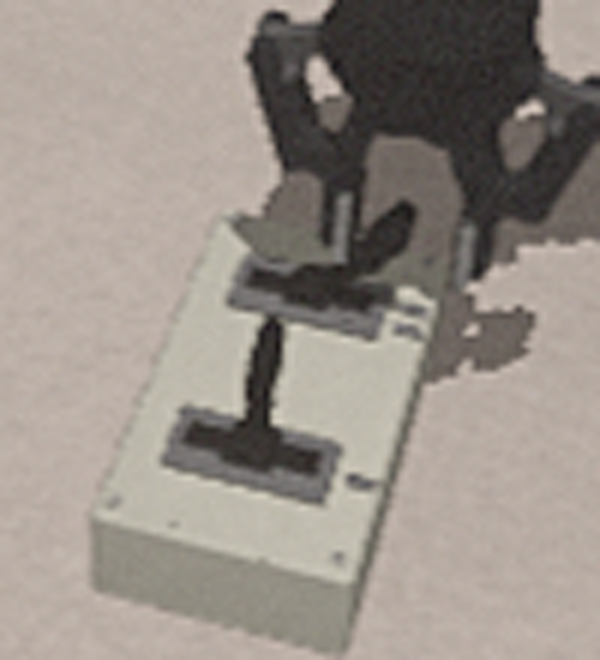

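View pics/w24.png

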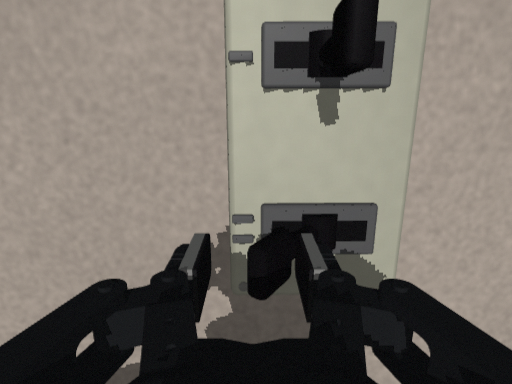

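apply_moves:
  moves:
    - [[-0.12,0,0],[0,0,0],-0.06]
    - [[-0.2,0,0],[0,0,0],-0.06]
    - [[-0.2,0,0],[0,0,0],-0.06]

```text
t: 23.12
eef_pos: [0.3983, 0.2806, 0.147]
tool_rot: [-0.0, 0.994, -0.108, 0.008]
contact_force: [17.6, -5.7, 0.3]
gripper_width: 0.47
```

```bash
python3 l.py 25
```

```text
23.125 [0.39827535 0.28059893 0.14702564] F tool [18.4  1.7 -0.1] tcp-hinge tool [-0.0368 -0.0006 -0.1026] 0.47024730788163677 1.1324708008503055
```

View pics/s25.png

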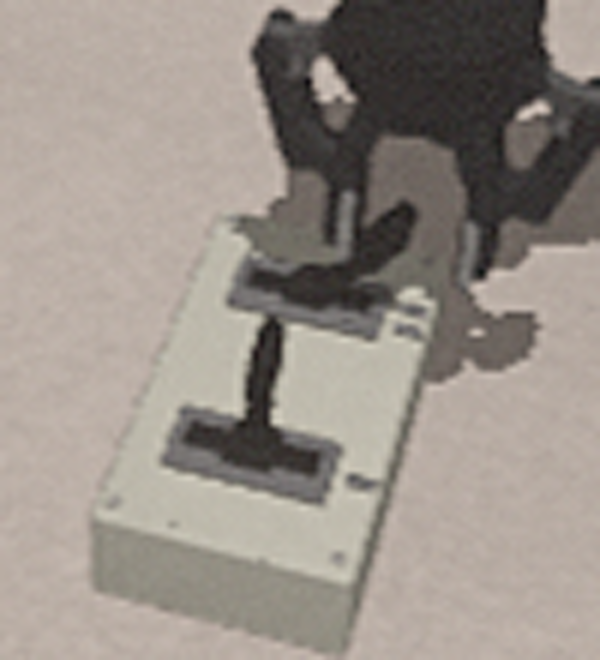

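```bash
cat > la.py <<'E'
from tgt import *
s=cam("side"); w=cam("wrist"); H=np.array([.4356,.272,.045]); a=np.array([np.cos(.21),-np.sin(.21),0])
import sys
for th in map(float,sys.argv[1:]):
    p=H+a*.062*np.sin(th)+[0,0,.062*np.cos(th)]; q=proj(s,p); print(th,"side crop uv",((q[1]-250+.5)*6,(q[0]-200+.5)*6),"wrist",proj(w,p))
E
python3 la.py -.6 -.5 -.4 .4 .5 .6
```

```text
-0.6 side crop uv (np.float64(402.72248691296636), np.float64(223.66191151423038)) wrist [274.61416316 260.45509535]
-0.5 side crop uv (np.float64(390.12522587783553), np.float64(214.56194956618822)) wrist [278.47236247 273.65309785]
-0.4 side crop uv (np.float64(376.65874301361816), np.float64(206.33871800555323)) wrist [281.78264152 288.05379357]
0.4 side crop uv (np.float64(257.12422211894386), np.float64(180.5088290842441)) wrist [280.20760402 407.62745272]
0.5 side crop uv (np.float64(243.22313598281232), np.float64(182.72904388485978)) wrist [276.58944688 417.99833405]
0.6 side crop uv (np.float64(230.07670085637153), np.float64(186.12493230540304)) wrist [272.47164787 426.57138635]
```

apply_moves:
  moves:
    - [[0.6,0,0],[0,0,0],-0.06]
    - [[1.2,0,0],[0,0,0],-0.06]
    - [[1.8,0,0],[0,0,0],-0.06]
    - [[2.3,0,0],[0,0,0],-0.06]
    - [[2.7,0,0],[0,0,0],-0.06]
    - [[3.0,0,0],[0,0,0],-0.06]
    - [[3.2,0,0],[0,0,0],-0.06]
    - [[3.2,0,0],[0,0,0],-0.06]
    - [[3.2,0,0],[0,0,0],-0.06]

```text
t: 24.45
eef_pos: [0.4702, 0.2643, 0.1444]
tool_rot: [0.0, 0.994, -0.107, -0.001]
contact_force: [-6.2, 0.7, 2.1]
gripper_width: 0.471
```

```bash
python3 l.py 26
```

```text
24.45 [0.47021559 0.26425227 0.14435247] F tool [-6.2  0.6 -2.1] tcp-hinge tool [ 0.0353  0.0003 -0.0994] 0.470986311692381 1.08144743409242
```

View pics/s26.png

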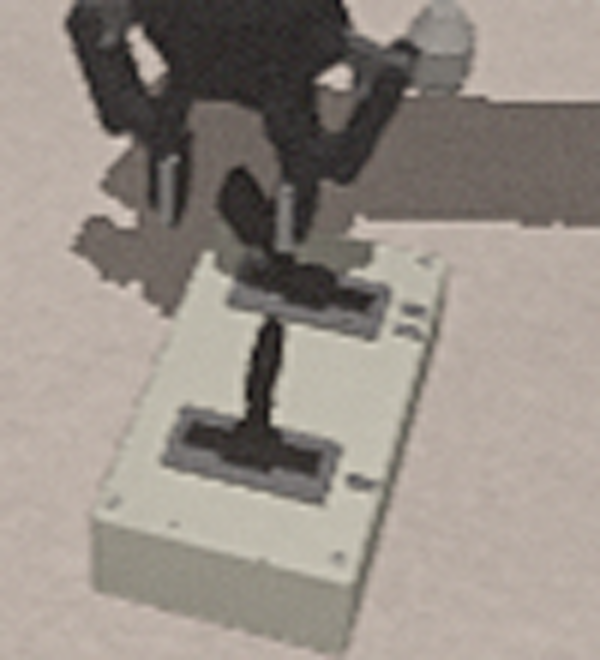

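apply_moves:
  moves:
    - [[0.15,0,0],[0,0,0],-0.06]
    - [[0.25,0,0],[0,0,0],-0.06]
    - [[0.25,0,0],[0,0,0],-0.06]
    - [[0.25,0,0],[0,0,0],-0.06]

```text
t: 25.05
eef_pos: [0.472, 0.2639, 0.1434]
tool_rot: [0.0, 0.994, -0.106, -0.006]
contact_force: [-19.1, 3.9, 9.4]
gripper_width: 0.471
```

```bash
python3 l.py 27; python3 la.py .5 .55 .6
```

```text
25.05 [0.47199871 0.263942   0.1433758 ] F tool [-19.6   0.2  -9.1] tcp-hinge tool [ 0.036   0.0004 -0.0988] 0.4706585524060473 1.0758115632288747
0.5 side crop uv (np.float64(243.22313598281232), np.float64(182.72904388485978)) wrist [280.89845602 236.88174728]
0.55 side crop uv (np.float64(236.54703011777235), np.float64(184.2827854008426)) wrist [278.88459363 243.78007041]
0.6 side crop uv (np.float64(230.07670085637153), np.float64(186.12493230540304)) wrist [276.74579421 250.33281523]
```

View pics/s27.png

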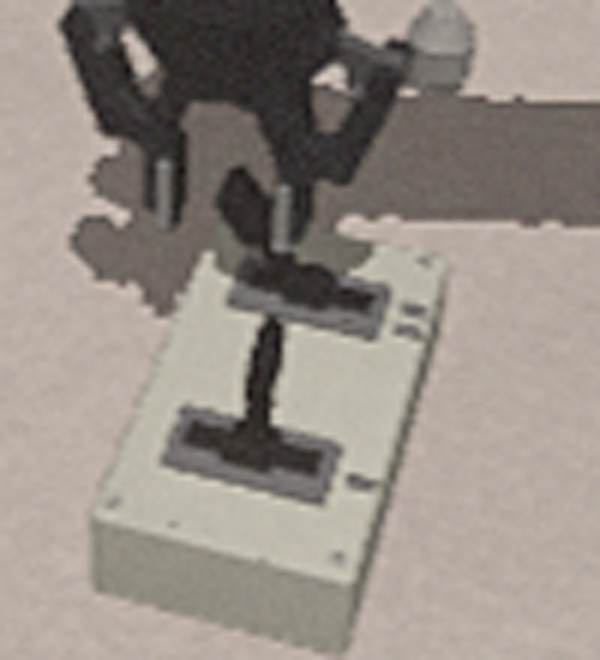

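apply_moves:
  moves:
    - [[-0.25,0,0],[0,0,0],-0.06]
    - [[-0.45,0,0],[0,0,0],-0.06]
    - [[-0.45,0,0],[0,0,0],-0.06]
    - [[-0.45,0,-1],[0,0,0],-0.06]
    - [[-0.45,0,-3],[0,0,0],-0.06]
    - [[-0.45,0,-5],[0,0,0],-0.06]
    - [[-0.45,0,-5],[0,0,0],-0.06]
    - [[-0.45,0,-5],[0,0,0],-0.06]

```text
t: 26.25
eef_pos: [0.4661, 0.2654, 0.2695]
tool_rot: [0.0, 0.994, -0.107, 0.0]
contact_force: [0.2, -0.8, -0.6]
gripper_width: 0.471
```

```bash
python3 l.py 28
python3 - <<'E'
from h import *
t=cam("top"); save(t,"t28"); s=cam("side"); save(s,"s28f"); save(s,"s28g",(110,170,250,330),8); print(get_obs()["contact_force"])
E
```

```text
26.25 [0.46607819 0.26539396 0.26952245] F tool [0.3 0.8 0.6] tcp-hinge tool [ 3.130e-02  1.000e-04 -2.245e-01] 0.4707997390871671 1.3106736241801238
[0.14896522 0.09181816 0.05473032]
```

View pics/s28.png

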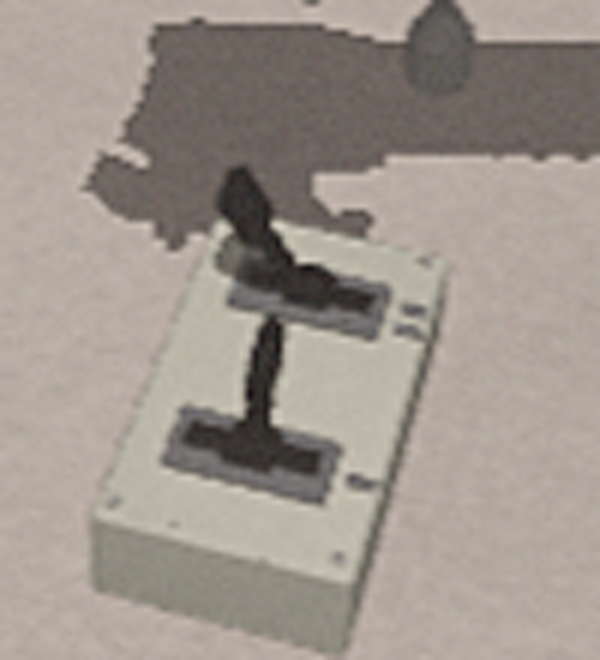

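View pics/w28.png

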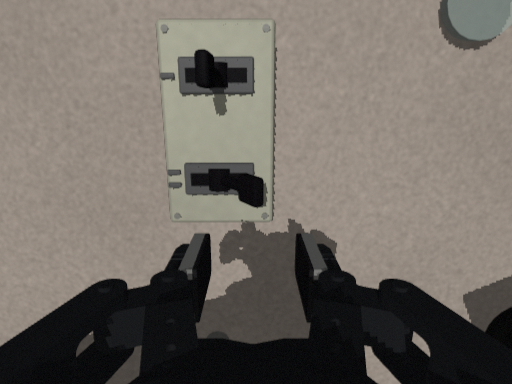

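View pics/s28f.png

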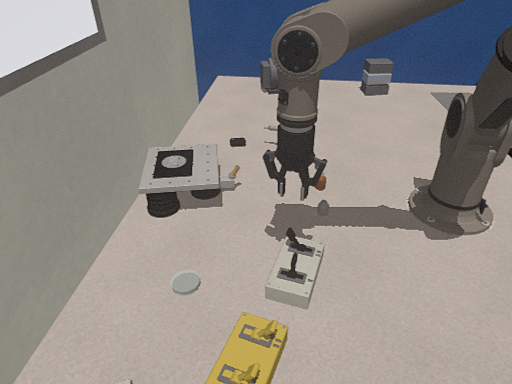

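View pics/s28g.png

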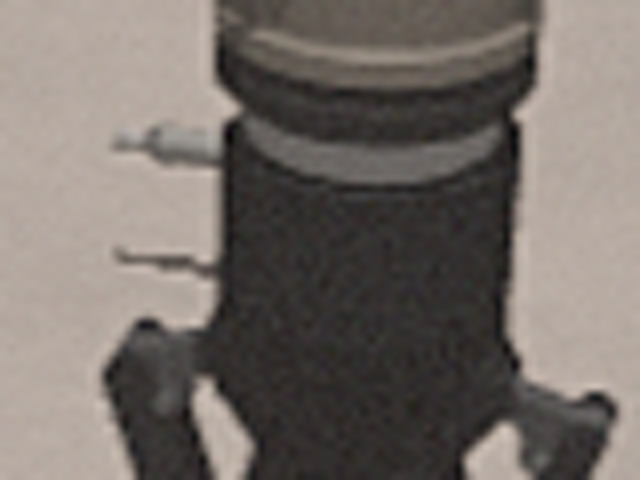

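```bash
python3 la.py .4 .5 .6
python3 - <<'E'
from h import *
w=cam("wrist"); save(w,"w29z",(140,230,160,290),6)
t=cam("top"); save(t,"t29"); 
for n in ["gauge","cup","objective","oil","mouse","dish"]: print(n,[(np.round(x["pixel"]),round(x["conf"],2)) for x in look_for("top",n)[:2]])
E
```

```text
0.4 side crop uv (np.float64(257.12422211894386), np.float64(180.5088290842441)) wrist [195.2774281  244.99118716]
0.5 side crop uv (np.float64(243.22313598281232), np.float64(182.72904388485978)) wrist [194.28341333 252.31826107]
0.6 side crop uv (np.float64(230.07670085637153), np.float64(186.12493230540304)) wrist [193.12238628 259.10084521]
gauge [(array([208., 404.]), 0.79)]
cup [(array([217., 390.]), 0.85), (array([210., 402.]), 0.66)]
objective [(array([249., 271.]), 0.5)]
oil [(array([250., 311.]), 0.63), (array([228., 202.]), 0.58)]
mouse [(array([153., 393.]), 0.73)]
dish [(array([151., 175.]), 0.64)]
```

View pics/w29z.png

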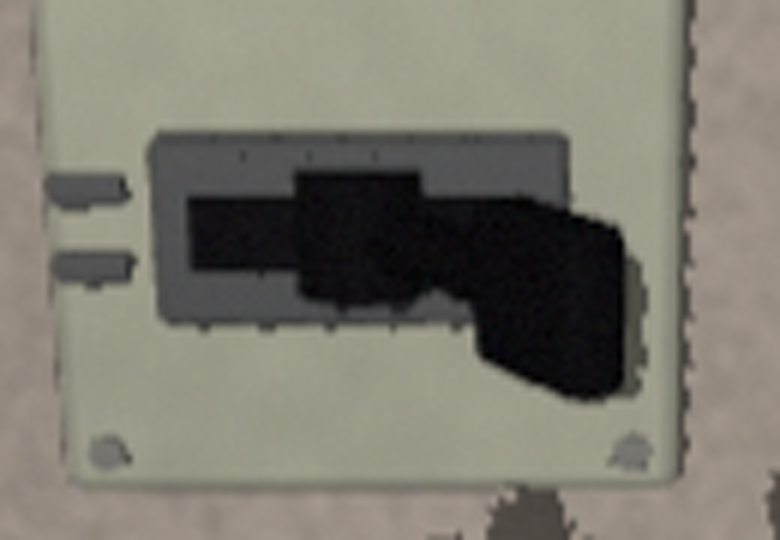

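View pics/t29.png

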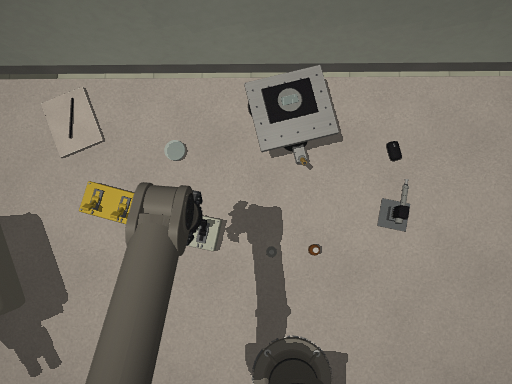

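```bash
python3 -c "
from station import *
print(hand_in())"
```

```text
the job is handed in; nothing more can be done
None
```

I pressed the gauge home on the valve stem, stood it back in its cup, reset the right-hand (bleed valve) cut-out, and handed the job in at about 26.6 s. `hand_in()` gives no verdict, so I don't know how it was judged.

- **Pressing:** The first try jammed the chuck's lip on the stem's rim at about 8.5 N. I backed off, corrected sideways by a few millimetres and pressed again. It came up against a hard stop, with about 45 N axially and about 13 mm of travel. By the measured pose the tool was about 2° off the stem's axis.
- **Force limit:** That 45 N was at the wrist, passing through the gripped gauge. I took it to be outside the 40 N limit on the arm and gripper body.
- **Reading:** The dark ring is clearly outside the barrel, and I measured the rod at about 20 mm out, so the mount is too hard.
- **Gauge in cup:** It stands upright and let go. In the last top view the rod was still out.
- **Levers:** I pushed the right lever to its off stop at about 18 N, then to its on stop at about 20 N. The overlays put it close to −0.6 and then +0.6 rad from upright. The left lever looks unmoved near the middle.
- **Surroundings:** The oil, objective, dish and mouse are within about 3 pixels (roughly 10 mm) of where they started in the top view. I never worked near them. The gripper ended clear of everything, with the contact force near zero.

One check disagreed a little: in the side view the lever tip sat about 12 enlarged pixels (2 real ones) above the model at both end positions. I put that down to calibration, because the wrist view agreed with the on position.

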